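Burnish the solder seam, then hold the plate at the inspection angle

TASK

Take the burnisher from its wooden stand and, with its tip lightly touching, run it slowly along the foot of the brass angle piece, on the long leg's inner side, from the inner corner to the leg's free end; then put the burnisher back upright in its stand and let go of it. Then take the hinged plate by its wooden handle bar and swing it up until it lies level with the brass set-arm beside it (the arm marks the inspection angle); finish while holding the plate still there, for it falls shut if let go. Do not shift the set-arm or disturb the other things on the bench.

Things in the scene. Friction and masses are not known exactly. Their poses are not given: they have to be found in the camera images.
- burnisher_grip (a point): Point on the axis of the burnisher's handle, 102 mm above its tip, 34 mm below its end. Loose 70 g tool, tip down in the stand. From the tip up: steel shank 52 mm long, 8 mm across (lowest 6 mm a rounded nose 6 mm across), brass collar 25 mm across, 6 mm thick, that sits on the stand, round wooden handle 18 mm across, 78 mm long. z points away from the tip.
- burnisher_tip (a point): The lowest point of the burnisher's rounded tip, 102 mm below its grip centre on the tool's axis.
- stand_hole0 (a point): Centre of the hole's mouth in the top of the stand, a fixed wooden block 60x60 mm, 65 mm high, on either side of the bench. The hole is 17 mm wide, 60 mm deep, edge slightly chamfered; the shank goes in until the collar sits on the block (tip 52 mm below this point, burnisher_grip 50 mm above it).
- flap_hinge (a point): Middle of the plate's hinge axis, at its edge away from the robot, 34 mm above the bench. y: hinge axis; -x points across the plate to its handle edge. Steel plate 180x180 mm, 8 mm thick, mid-thickness level with the axis, about 0.6 kg, on a fixed steel base 210x280 mm; it lies flat on stops and falls back when let go. Axes turn with the plate.
- flap_handle (a point): Centre of the plate's handle: round wooden bar 12 mm across, 124 mm long, parallel to the hinge (y), on two 8 mm posts 112 mm apart, over the plate's free edge. It is 166 mm from the hinge axis along the plate and 46 mm above the plate's top face (50 mm above the axis level). Axes as the plate. Fingers can straddle it from above.
- seam_start (a point): Seam start, 12 mm from the inner corner of the brass L on the plate, where the long leg's face meets the plate's top. Axes as the plate: seam runs 100 mm along -y; long leg (12 mm wide, 9 mm high) on the -x side; short leg on the +y side, pointing to +x. Touch down within 8 mm; run with the tip's axis 3 to 11 mm from the leg, touching, under 0.1 m/s and 30 N.
- seam_end (a point): End of the seam, 100 mm from seam_start along the foot of the long leg, 12 mm short of the leg's free end. The run must go at least to within 10 mm of it.
- flap (a joint): Angle of the plate (rad): 0 lying flat, growing as the handle edge is raised; limit 1.4. Free hinge without spring or friction to speak of.
- setarm (a joint): Angle of the set-arm (rad), measured as the plate's, about the same axis: the target angle. A brass strip 10 mm wide, 4 mm thick, 186 mm long with a round end, 27 mm beyond the plate's +y side, in front of an upright aluminium quadrant with ticks. Friction keeps its angle; do not push it.
- setarm_tip (a point): Centre of the round end of the set-arm, 186 mm from the hinge axis. Axes turn with the arm; plate and arm are level when their x axes are parallel.
- tin: bystander, leave alone: clear plastic jar with grey cap, 60 mm across, 50 mm high; origin under its centre
- benchblock: bystander, leave alone: steel block 60x60x20 mm; origin under its centre
- mandrel: bystander, leave alone: upright tapered steel ring mandrel, 150 mm high on a 64 mm foot; origin under its centre
- bangle: bystander, leave alone: copper bangle lying flat, 68 mm across, 12 mm high; origin under its centre

How it is judged:
On the way, in this order (a step that is already met when the one before it is completed fails the run):
1. burnisher tip touching at the start of the seam, by the inner corner (y of burnisher_tip in the frame of seam_start between -0.01 and 0.012 m and x of burnisher_tip in the frame of seam_start between -0.003 and 0.012 m and z of burnisher_tip in the frame of seam_start between -0.004 and 0.004 m and contact force between burnisher and flap above 0.1 N), for 0.05 s.
2. tip touching, a third of the way along the seam (y of burnisher_tip in the frame of seam_start between -0.043 and -0.025 m and x of burnisher_tip in the frame of seam_start between -0.003 and 0.012 m and z of burnisher_tip in the frame of seam_start between -0.004 and 0.004 m and contact force between burnisher and flap above 0.1 N), for 0.05 s.
3. tip touching, two thirds of the way along the seam (y of burnisher_tip in the frame of seam_start between -0.076 and -0.058 m and x of burnisher_tip in the frame of seam_start between -0.003 and 0.012 m and z of burnisher_tip in the frame of seam_start between -0.004 and 0.004 m and contact force between burnisher and flap above 0.1 N), for 0.05 s.
4. tip touching at the end of the seam (y of burnisher_tip in the frame of seam_start between -0.113 and -0.09 m and x of burnisher_tip in the frame of seam_start between -0.003 and 0.012 m and z of burnisher_tip in the frame of seam_start between -0.004 and 0.004 m and contact force between burnisher and flap above 0.1 N), for 0.05 s.
5. burnisher back upright in its stand and let go (horizontal distance between burnisher_tip and stand_hole0 below 0.012 m and z of burnisher_tip in the frame of stand_hole0 below -0.042 m and angle between burnisher_tip's own z axis and vertical below 0.2 rad and contact force between the fingers and burnisher below 0.05 N), for 0.2 s.
At the end, for the whole second after the job is handed in: The plate is held still by the gripper's fingers (more than 0.5 N, under 0.05 rad/s) within 0.055 rad of the set-arm's angle, and the burnisher stands in its hole (tip at least 42 mm deep, within 12 mm of the hole's axis, tilted less than 0.2 rad), untouched by the fingers and clear of the plate (all of step 5 and angle between the x axis of flap_handle and the x axis of setarm_tip, either way round below 0.055 rad and value of joint flap above 0.25 rad and velocity of joint flap between -0.05 and 0.05 rad/s and contact force between the fingers and flap above 0.5 N and contact force between burnisher and flap below 0.05 N); the arm keeps its last pose, push and grip.
It fails at once if seam run too fast: over 0.1 m/s with the tip touching along the seam ((y of burnisher_tip in the frame of seam_start between -0.095 and -0.005 m and x of burnisher_tip in the frame of seam_start between -0.003 and 0.012 m and z of burnisher_tip in the frame of seam_start between -0.004 and 0.004 m and contact force between burnisher and flap above 0.1 N) and linear speed of burnisher above 0.1 m/s).
It fails at once if burnisher pressed harder than 30 N on the plate or brass piece (contact force between burnisher and flap above 30 N).
It fails at once if set-arm pushed more than 8 mm (distance of setarm_tip from where it was at the start of the episode above 0.008 m).
It fails at once if plate raised while the burnisher is in the hand (value of joint flap above 0.15 rad and contact force between the fingers and burnisher above 0.5 N).
It fails at once if a bystander moved more than 30 mm (distance of any of tin, benchblock, mandrel, bangle from where it was at the start of the episode above 0.03 m).
It also fails if it takes over 64 s, if anything falls off the work surface, if the arm or the gripper's body presses on something with over 40 N, if the wrist force passes 120 N, or if a joint passes its speed limit or range.

ROBOT

A 7-joint arm with a two-finger parallel gripper is mounted at the origin on the work surface. World frame = base frame: x ahead of the robot, y to its left, z up, the work surface at z = 0. Lengths are in m, angles in rad, forces in N, time in s.
With the tool pointing down it reaches from about 0.35 to 0.9 m from the base axis. Payload 19.9 kg.
Tool frame: the origin (TCP) lies midway between the tips of the shut fingers; the grasp point (between the pads) lies 19 mm behind it; z points along the fingers, y is the direction in which the jaws open and shut (so a half turn about z gives the same grasp; the last joint's range is limited). The gripper opens to 94 mm and grips with 3 to 60 N. Pads are 16 mm wide; open, the fingers measure 119 mm over their backs; the gripper's body (75 mm by 177 mm) begins 78 mm behind the grasp point.
Start: joints at [1.173, 0.417, -0.01, 1.614, 0.005, 1.111, -0.053], TCP at [0.218, -0.586, 0.205] pointing down, gripper open.
Joint ranges: [-2.81, 2.81], [-0.39, 2.02], [-1.27, 1.25], [0.06, 2.57], [-1.19, 4.33], [0.19, 2], [-2.82, 2.82]. Speed limits (rad/s): [1.89, 1.89, 2.39, 2.39, 3.01, 3.01, 3.01].

INTERFACE

Orientations are given as a rotation vector (axis times angle).
In Python, from workcell import observe, vision, workorder gives the robot as it stands.
- The arm moves only by the tool step_arm, never from a script. Its argument "increments" is a list of rows, each a list of 2 entries, a list of its own where there are three numbers: the shift along the tool's x, y, z in m, then the turn, a rotation vector about the tool's x, y, z in rad. A call has 1 to 8 rows; each row shifts and turns the pose as measured when the row begins, along the tool's axes as they then stand; what a row does not reach is not made up. A row lasts 1/12 s, in which the tool goes at most 41.7 mm and 7.16 degrees, less where a joint would pass 70% of its speed; a pose out of reach is approached as far as the arm can. A call with a gripper value outside its range is refused whole. "fingers" is the closure in counts, from 0 (fully open) to 255 (shut), set as the call begins (left out, the last holds). The fingers move at their own pace and stop on an object; "force" is the grip in N (left out, the last holds). Time passes only in rows, so rows that do not move let the fingers close. It gives the time, the measured TCP pose, the force and the opening at its end, in the units of the state.
- observe(): the state, without advancing time (a new reading comes with each control period).
- vision.capture(name): name is "scene" or "top" or "wrist"; returns a dict with "image" (400x640x3 uint8, blue, green, red), "mtx" (3x3 intrinsics, pixels), "T" (4x4, takes a point from camera to world coordinates). Camera axes: x right, y down, z forward; pixel columns grow to the right and rows downward; lengths in m; the calibration is good to about 2 mm. A picture is of the moment at which its call begins. There is no depth.
- workorder.hand_in(): hands the job in, once; it reports no verdict.
The state is a dict: "time_s": time; "joints": joint angles; "qvel": joint speeds; "tau": joint torques, N m; "ee_pos": TCP position; "tcp_rot": TCP orientation; "wrist_force": force on the tool from outside, world axes, zero at the start; "wrist_torque": the same for the moment, N m; "gripper_width": finger opening in m.
Only numpy, scipy, OpenCV 4.12 (cv2) and the standard library are available. Lean on these libraries where they do the work, as an engineer would, in place of code of your own. Each camera call takes 0.05 s, during which the arm holds its last target.

## Working session

There is one attempt and no reset: what is moved stays moved. The work goes in short steps, Python scripts to look and compute and a tool call to move; the robot and the scene stay as the last step left them, time stands still between calls to the robot, and variables do not carry over. Pictures are saved under pics/ and viewed, and the job is handed in when it is done.

Besides the shell and the picture viewer there is one more tool, called after "Emit:" as name([rows], argument=value, ...), one row to a line, values as JSON. step_arm: Moves the arm, as the interface text tells. Its arguments: {"type":"object","properties":{"increments":{"type":"array"},"fingers":{"type":"number"},"force":{"type":"number"}},"required":["increments"]}

```bash
ls; mkdir -p pics
python3 - <<'E'
from workcell import observe, vision
import cv2,numpy as np
s=observe()
for k,v in s.items(): print(k,np.round(v,4).tolist())
for n in ["scene","top","wrist"]:
    c=vision.capture(n); cv2.imwrite(f"pics/{n}0.png",c["image"]); print(n,c["mtx"].round(1).tolist(),c["T"].round(4).tolist())
    np.savez(f"{n}0.npz",**c)
E
```

```text
pics
time_s 0.0
joints [1.1725, 0.418, -0.0103, 1.6141, 0.0047, 1.1107, -0.053]
qvel [0.0002, 0.0004, 0.0008, 0.0006, -0.0012, 0.0004, 0.0018]
tau [0.0026, -85.1244, 0.6406, -42.5998, -0.0487, 0.0185, 0.0]
ee_pos [0.2182, -0.5853, 0.2048]
tcp_rot [-3.0906, -0.5573, 0.0004]
wrist_force [-0.8251, 0.6817, 0.5505]
wrist_torque [0.0197, 0.0336, -0.026]
gripper_width 0.0937
scene [[415.7, 0.0, 320.5], [0.0, 415.7, 199.3], [0.0, 0.0, 1.0]] [[-0.1728, 0.6097, -0.7736, 1.2359], [0.9849, 0.1162, -0.1284, 0.1067], [0.0116, -0.7841, -0.6205, 0.6392], [0.0, 0.0, 0.0, 1.0]]
top [[376.4, 0.0, 316.4], [0.0, 376.4, 204.1], [0.0, 0.0, 1.0]] [[0.0149, -0.9869, 0.1606, 0.4313], [-0.9996, -0.0185, -0.0214, 0.0036], [0.0241, -0.1602, -0.9868, 0.8731], [0.0, 0.0, 0.0, 1.0]]
wrist [[356.4, 0.0, 318.1], [0.0, 356.4, 197.4], [0.0, 0.0, 1.0]] [[0.348, -0.9018, -0.256, 0.2912], [-0.9375, -0.3355, -0.0925, -0.5572], [-0.0025, 0.2722, -0.9622, 0.3856], [0.0, 0.0, 0.0, 1.0]]
```

View pics/scene0.png

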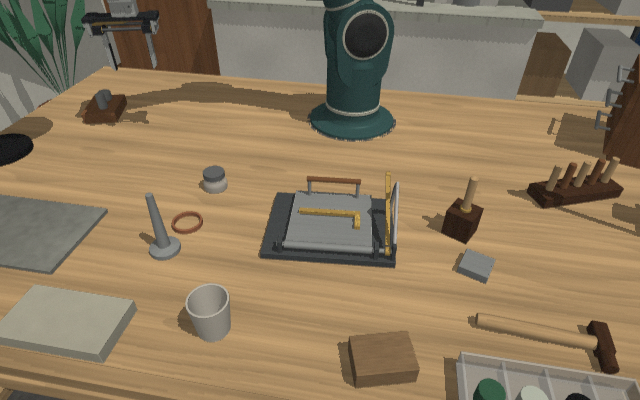

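View pics/top0.png

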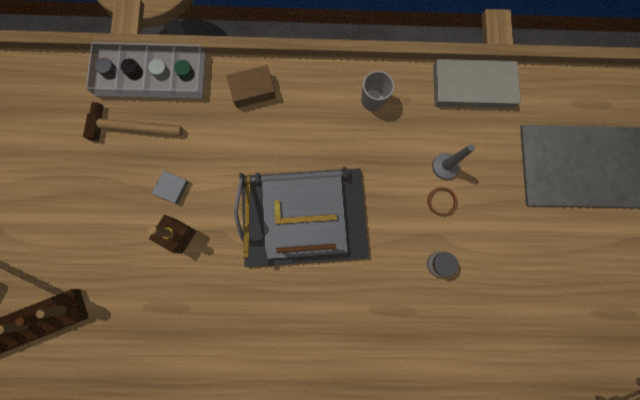

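View pics/wrist0.png

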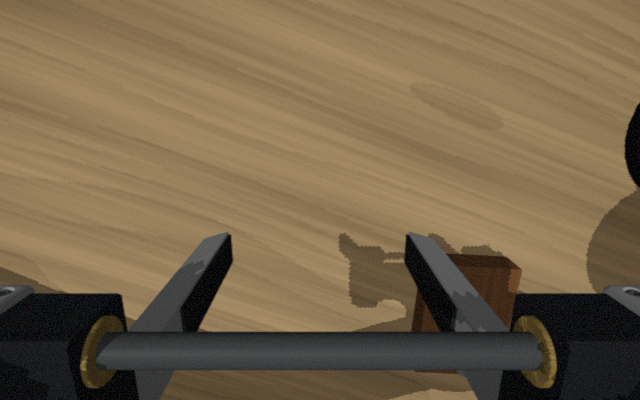

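The scene view shows the stand and burnisher at about (463,210), the plate at about (335,220) and the set-arm at about (389,215). In the top view the stand is at about (172,233). Next I'll enlarge these areas.

Run:
```python
import cv2
a=cv2.imread("pics/top0.png"); s=cv2.imread("pics/scene0.png")
def crop(im,x,y,w,h,k,n): cv2.imwrite(n,cv2.resize(im[y:y+h,x:x+w],None,fx=k,fy=k,interpolation=cv2.INTER_CUBIC))
crop(a,135,160,240,112,3.3,"pics/top0c.png") if 0 else None
crop(a,225,160,150,112,5,"pics/t_plate.png")
crop(a,140,165,80,100,6,"pics/t_stand.png")
crop(s,255,165,150,105,5,"pics/s_plate.png")
crop(s,430,165,80,90,6,"pics/s_stand.png")
```

```text
(no output)
```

View pics/t_plate.png

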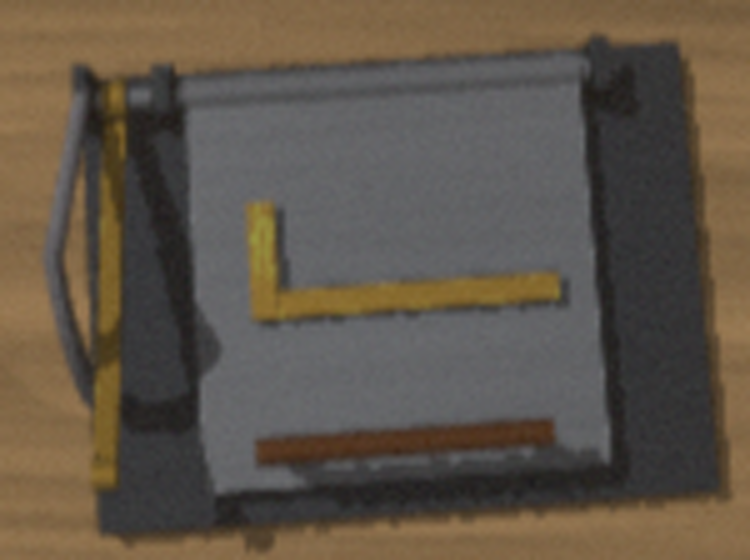

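View pics/t_stand.png

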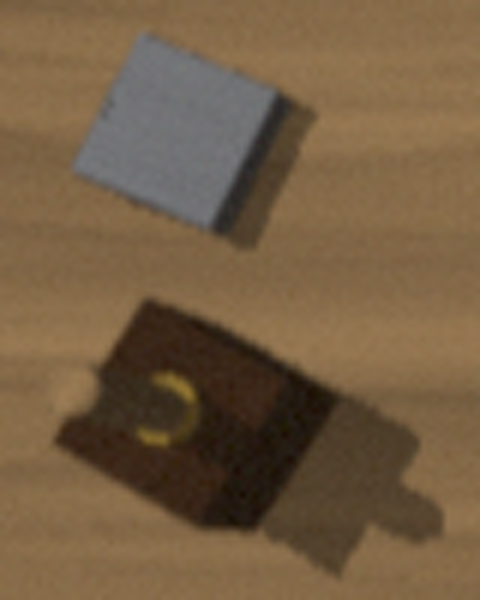

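View pics/s_plate.png

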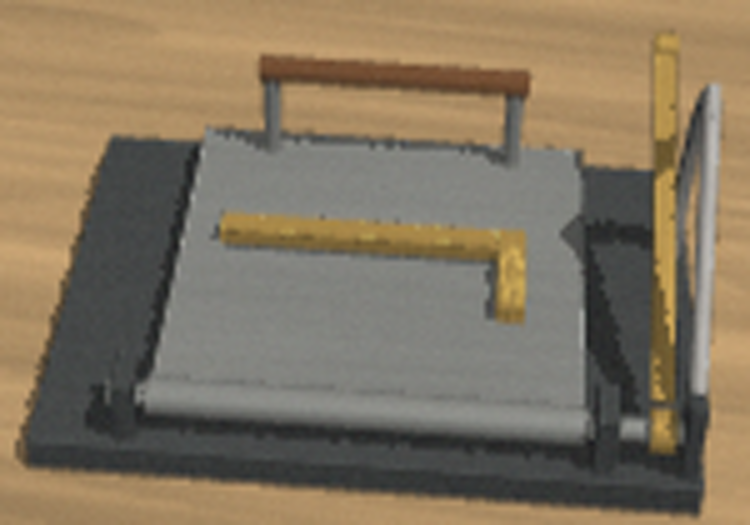

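View pics/s_stand.png

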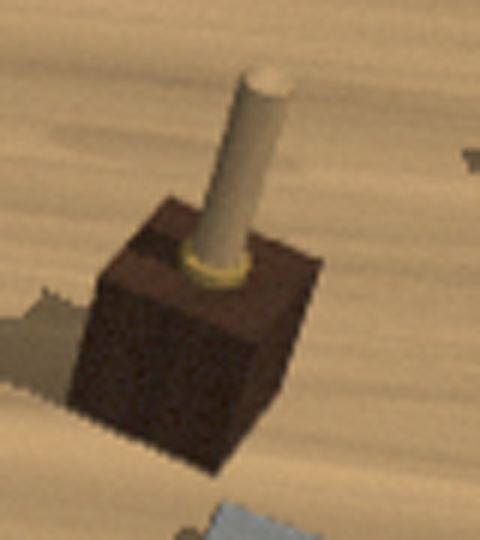

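```bash
cat > h.py <<'E'
import numpy as np,cv2
from scipy.optimize import least_squares
from scipy.spatial.transform import Rotation as R
def cam(n): d=np.load(n); return d["mtx"],d["T"]
def proj(c,p):
    K,T=c; q=np.linalg.inv(T)@np.append(p,1); u=K@q[:3]; return u[:2]/u[2]
def ray(c,uv):
    K,T=c; d=T[:3,:3]@np.linalg.solve(K,[uv[0],uv[1],1]); return T[:3,3],d
def onz(c,uv,z):
    o,d=ray(c,uv); return o+d*(z-o[2])/d[2]
def tri(obs):
    A=np.zeros((3,3));b=np.zeros(3);L=[]
    for c,uv in obs:
        o,d=ray(c,uv); d=d/np.linalg.norm(d); P=np.eye(3)-np.outer(d,d); A+=P;b+=P@o; L.append((P,o))
    x=np.linalg.solve(A,b); return x,[np.linalg.norm(P@(x-o)) for P,o in L]
E
python3 - <<'E'
from h import *
t=cam("top0.npz"); s=cam("scene0.npz")
tc=lambda x,y:(x/5+225-.4,y/5+160-.4)
sc=lambda x,y:(x/5+255-.4,y/5+165-.4)
hl=[((t,tc(257,452)),(s,sc(529,83))),((t,tc(554,432)),(s,sc(261,67)))]
P=[tri(o) for o in hl]
for p in P: print("handle end",p)
d=P[0][0]-P[1][0]; print(np.linalg.norm(d),"yaw",-np.arctan2(d[0],d[1]))
def W(q,p):
    x,y,a=q; c,s_=np.cos(a),np.sin(a); return np.array([x+c*p[0]-s_*p[1],y+s_*p[0]+c*p[1],.034+p[2]])
# handle ends
obs=[(t,tc(257,452),(-.166,.062,.05)),(t,tc(554,432),(-.166,-.062,.05)),(s,sc(529,83),(-.166,.062,.05)),(s,sc(261,67),(-.166,-.062,.05))]
f=lambda q:np.concatenate([proj(c,W(q,p))-uv for c,uv,p in obs])
r=least_squares(f,[.6,.05,0]); print(r.x,f(r.x).round(2)); q=r.x
np.save("q.npy",q)
x,y,a=q
def inv(p): c,s_=np.cos(a),np.sin(a); dx,dy=p[0]-x,p[1]-y; return np.array([c*dx+s_*dy,-s_*dx+c*dy,p[2]-.034])*1e3
for nm,uv,z in [("inner top",tc(278,292),.047),("outer top",tc(254,321),.047),("free in",tc(559,274),.047),("free out",tc(561,300),.047),("short end l",tc(246,203),.047),("plate fl",tc(213,494),.038),("plate fr",tc(606,467),.038)]:
    print(nm,inv(onz(t,uv,z)).round(1))
for nm,uv,z in [("inner top",sc(497,262),.047),("outer top",sc(527,232),.047),("freein",sc(221,243),.047),("free out",sc(224,213),.047),("plate fl",sc(583,152),.038),("plate fr",sc(207,129),.038)]:
    print("s",nm,inv(onz(s,uv,z)).round(1))
p,e=tri([(t,tc(104,478)),(s,sc(666,44))]); print("arm tip",inv(p),p,e, np.arctan2(inv(p)[2],-inv(p)[0]),np.hypot(inv(p)[2],inv(p)[0]))
# ray with plane y=.119
for c,uv in [(t,tc(104,478)),(s,sc(666,44))]:
    o,d=ray(c,uv); n=np.array([-np.sin(a),np.cos(a),0])
    for yy in (.117,.121):
        k=(yy-(o-[x,y,0])@n)/(d@n); pp=inv(o+k*d); print(yy,pp,np.hypot(pp[0],pp[2]),np.arctan2(pp[2],-pp[0]))
# stand
tt=lambda x,y:(x/6+140-.4,y/6+165-.4); ss=lambda x,y:(x/6+430-.4,y/6+165-.4)
print("top end",tri([(t,tt(73,390)),(s,ss(270,80))]))
print("collar",tri([(t,tt(165,410)),(s,ss(217,266))]))
C=[onz(t,tt(*u),.065) for u in [(150,298),(55,440),(205,527)]]
print(C); print("stand c",(C[1]*0+ (C[0]+C[2])/2))
C=[onz(s,ss(*u),.065) for u in [(172,197),(98,280),(256,346),(323,262)]]
print(np.mean(C,0),C)
E
```

```text
handle end (array([0.46148625, 0.06945484, 0.08415504]), [np.float64(0.0003888378346186504), np.float64(0.00038883783461865604)])
handle end (array([ 0.47167354, -0.0536333 ,  0.08378286]), [np.float64(0.0008399313155681036), np.float64(0.0008399313155681545)])
0.12350955087764436 yaw 0.08257601027472192
[0.63201453 0.02166946 0.08327593] [-0.28  0.04 -0.25  0.02 -0.09  0.05 -0.49 -0.11]
inner top [-94.9  51.6  13. ]
outer top [-107.    62.8   13. ]
free in [-95.  -72.9  13. ]
free out [-106.6  -72.9   13. ]
short end l [-54.2  63.6  13. ]
plate fl [-180.8   85.2    4. ]
plate fr [-180.8  -87.8    4. ]
s inner top [-82.7  52.2  13. ]
s outer top [-104.5   64.9   13. ]
s freein [-82.9 -69.2  13. ]
s free out [-103.7  -70.6   13. ]
s plate fl [-177.2   90.8    4. ]
s plate fr [-176.4  -88.5    4. ]
arm tip [-173.14981264  121.91351116   71.26177456] [0.44932403 0.12875794 0.10526177] [np.float64(0.00031109501250240927), np.float64(0.00031109501250246304)] 0.3904331752986513 187.24074911736065
0.117 [-174.21200602  117.           99.97744206] 200.8614247714578 0.5209949955372608
0.121 [
[... 201 characters left out ...]
    78.74373878] 180.36067132950757 0.45180530524198104
top end (array([0.49412441, 0.30297286, 0.14725066]), [np.float64(0.0008013079343692982), np.float64(0.0008013079343692981)])
collar (array([0.49466335, 0.30367686, 0.06514113]), [np.float64(0.000646038570826398), np.float64(0.0006460385708262064)])
[array([0.53459631, 0.31147225, 0.065     ]), array([0.48341501, 0.34074471, 0.065     ]), array([0.45374428, 0.28588348, 0.065     ])]
stand c [0.49417029 0.29867787 0.065     ]
[0.49680626 0.30232451 0.065     ] [array([0.45532288, 0.29168402, 0.065     ]), array([0.51039737, 0.26127786, 0.065     ]), array([0.5369237 , 0.31357577, 0.065     ]), array([0.48458108, 0.34276039, 0.065     ])]
```

```bash
cat >> h.py <<'E'
def Rd(phi,tilt=0.0):
    # tool down, tool x at world angle phi
    return R.from_euler('z',phi)*R.from_euler('x',np.pi)*R.from_euler('x',tilt)
def plan(tp,tR,n,step=None):
    from workcell import observe
    s=observe(); p=np.array(s["ee_pos"]); r=R.from_rotvec(s["tcp_rot"]); tp=np.array(tp)
    print("t",round(s["time_s"],2),"at",p.round(4),"yaw",np.degrees(np.arctan2(*r.as_matrix()[[1,0],0])).round(2),"tz",r.as_matrix()[:,2].round(3),"F",np.round(s["wrist_force"],1),"w",round(s["gripper_width"],4))
    rel=(r.inv()*tR).as_rotvec(); rows=[]
    print("dist",np.linalg.norm(tp-p).round(4),"ang",np.degrees(np.linalg.norm(rel)).round(2), "rows min",np.linalg.norm(tp-p)/.0417,np.degrees(np.linalg.norm(rel))/7.16)
    for i in range(n):
        d=r.inv().apply((tp-p)/n); rows.append([d.round(4).tolist(),(rel/n).round(3).tolist()])
        r=r*R.from_rotvec(rel/n)
    for k in range(0,n,8): print(rows[k:k+8])
E
python3 - <<'E'
from h import *
plan([.46,-.13,.30],Rd(np.radians(70)),14)
E
```

```text
t 0.15 at [ 0.2182 -0.5854  0.205 ] yaw 20.44 tz [-0.     0.001 -1.   ] F [-0.3  0.3 -0.2] w 0.0942
dist 0.5243 ang 49.56 rows min 12.572784861035545 6.921576120084992
[[[0.0275, -0.0245, -0.0068], [-0.0, -0.0, -0.062]], [[0.029, -0.0227, -0.0068], [-0.0, -0.0, -0.062]], [[0.0303, -0.0209, -0.0068], [-0.0, -0.0, -0.062]], [[0.0316, -0.019, -0.0068], [-0.0, -0.0, -0.062]], [[0.0327, -0.017, -0.0068], [-0.0, -0.0, -0.062]], [[0.0337, -0.0149, -0.0068], [-0.0, -0.0, -0.062]], [[0.0345, -0.0128, -0.0068], [-0.0, -0.0, -0.062]], [[0.0353, -0.0107, -0.0068], [-0.0, -0.0, -0.062]]]
[[[0.0358, -0.0085, -0.0068], [-0.0, -0.0, -0.062]], [[0.0363, -0.0062, -0.0068], [-0.0, -0.0, -0.062]], [[0.0366, -0.004, -0.0068], [-0.0, -0.0, -0.062]], [[0.0368, -0.0017, -0.0068], [-0.0, -0.0, -0.062]], [[0.0368, 0.0006, -0.0068], [-0.0, -0.0, -0.062]], [[0.0367, 0.0028, -0.0068], [-0.0, -0.0, -0.062]]]
```

Emit:
step_arm([
  [[0.0275,-0.0245,-0.007],[0,0,-0.062]],
  [[0.029,-0.0227,-0.007],[0,0,-0.062]],
  [[0.03,-0.021,-0.007],[0,0,-0.062]],
  [[0.0316,-0.019,-0.007],[0,0,-0.062]],
  [[0.0327,-0.017,-0.007],[0,0,-0.062]],
  [[0.0337,-0.015,-0.007],[0,0,-0.062]],
  [[0.0345,-0.013,-0.007],[0,0,-0.062]],
  [[0.0353,-0.0107,-0.007],[0,0,-0.062]],
])

```text
time_s: 0.82
ee_pos: [0.353, -0.3178, 0.2588]
tcp_rot: [-2.849, -1.309, 0.007]
wrist_force: [1.2, -0.2, 0.4]
gripper_width: 0.0939
```

Emit:
step_arm([
  [[0.0358,-0.0085,-0.007],[0,0,-0.062]],
  [[0.0363,-0.006,-0.007],[0,0,-0.062]],
  [[0.0366,-0.004,-0.007],[0,0,-0.062]],
  [[0.0368,-0.002,-0.007],[0,0,-0.062]],
  [[0.0368,0,-0.007],[0,0,-0.062]],
  [[0.0367,0.003,-0.007],[0,0,-0.062]],
])

```text
time_s: 1.32
ee_pos: [0.4544, -0.1095, 0.3031]
tcp_rot: [-2.542, -1.838, 0.007]
wrist_force: [-0.1, -0.1, -0.2]
gripper_width: 0.094
```

Run:
```python
from h import *
plan([.494,.303,.20],Rd(np.radians(94.75)),12)
```

```text
t 1.32 at [ 0.4544 -0.1095  0.3031] yaw 71.74 tz [-0.007  0.001 -1.   ] F [-0.1 -0.1 -0.2] w 0.094
dist 0.4271 ang 23.01 rows min 10.241048975100142 3.2140891294675673
[[[0.0337, -0.0076, 0.0086], [-0.001, -0.0, -0.033]], [[0.0339, -0.0065, 0.0086], [-0.001, -0.0, -0.033]], [[0.0341, -0.0053, 0.0086], [-0.001, -0.0, -0.033]], [[0.0343, -0.0042, 0.0086], [-0.001, -0.0, -0.033]], [[0.0344, -0.003, 0.0086], [-0.001, -0.0, -0.033]], [[0.0345, -0.0019, 0.0086], [-0.001, -0.0, -0.033]], [[0.0345, -0.0007, 0.0086], [-0.001, -0.0, -0.033]], [[0.0345, 0.0004, 0.0086], [-0.001, -0.0, -0.033]]]
[[[0.0345, 0.0016, 0.0086], [-0.001, -0.0, -0.033]], [[0.0344, 0.0027, 0.0086], [-0.001, -0.0, -0.033]], [[0.0343, 0.0039, 0.0086], [-0.001, -0.0, -0.033]], [[0.0342, 0.005, 0.0086], [-0.001, -0.0, -0.033]]]
```

Emit:
step_arm([
  [[0.0337,-0.0076,0.005],[0,0,-0.033]],
  [[0.0339,-0.0065,0.005],[0,0,-0.033]],
  [[0.0341,-0.0053,0.005],[0,0,-0.033]],
  [[0.0343,-0.0042,0.005],[0,0,-0.033]],
  [[0.0344,-0.003,0.005],[0,0,-0.033]],
  [[0.0345,-0.002,0.005],[0,0,-0.033]],
  [[0.0345,-0.001,0.005],[0,0,-0.033]],
  [[0.0345,0,0.005],[0,0,-0.033]],
])

```text
time_s: 1.98
ee_pos: [0.4794, 0.1797, 0.2644]
tcp_rot: [-2.264, -2.177, 0.001]
wrist_force: [1.6, -0.5, -0.0]
gripper_width: 0.094
```

Emit:
step_arm([
  [[0.0345,0.0016,0.015],[0,0,-0.033]],
  [[0.0344,0.0027,0.015],[0,0,-0.033]],
  [[0.03,0.0039,0.015],[0,0,-0.033]],
  [[0.02,0.005,0.013],[0,0,-0.033]],
  [[0,0,0],[0,0,0]],
])

```text
time_s: 2.4
ee_pos: [0.4897, 0.3115, 0.2027]
tcp_rot: [-2.098, -2.335, -0.001]
wrist_force: [-1.1, -0.4, -0.8]
gripper_width: 0.0938
```

Run:
```python
from h import *
plan([.4945,.303,.18],Rd(np.radians(94.75)),2)
from workcell import vision
c=vision.capture("wrist"); cv2.imwrite("pics/w1.png",c["image"]); np.savez("w1.npz",**c)
c=vision.capture("top"); cv2.imwrite("pics/t1.png",c["image"]); np.savez("t1.npz",**c)
```

```text
t 2.4 at [0.4897 0.3115 0.2027] yaw 96.12 tz [-0.002  0.003 -1.   ] F [-1.1 -0.4 -0.8] w 0.0938
dist 0.0247 ang 1.39 rows min 0.5932477096432962 0.1937093871887944
[[[-0.0045, 0.0019, 0.0114], [-0.001, -0.001, 0.012]], [[-0.0045, 0.002, 0.0114], [-0.001, -0.001, 0.012]]]
```

View pics/w1.png

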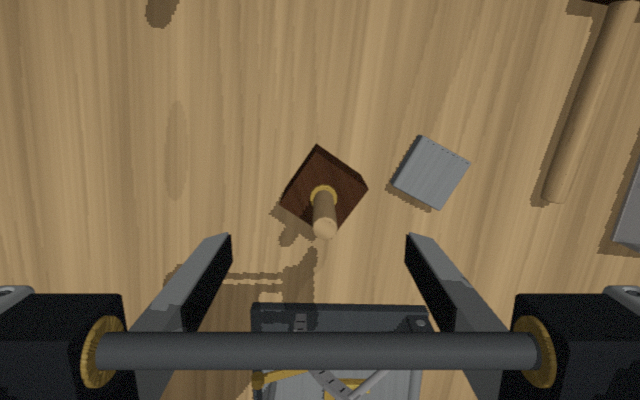

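The wrist view shows the burnisher's end at (325,231) and its collar centre at (323,194), between the fingers. I'll check these against the earlier estimate.

Run:
```python
from h import *
w=cam("w1.npz")
print(onz(w,(325.5,231),.149),onz(w,(323.5,194),.069))
plan([.4945,.303,.096],Rd(np.radians(94.75)),5)
```

```text
[0.49444564 0.30171712 0.149     ] [0.49345347 0.30708737 0.069     ]
t 2.5 at [0.4906 0.3086 0.2046] yaw 95.85 tz [-0.     0.002 -1.   ] F [-0.9 -1.4  0.6] w 0.0943
dist 0.1088 ang 1.11 rows min 2.6100224789252757 0.15500078959502409
[[[-0.0012, 0.0007, 0.0217], [0.0, -0.0, 0.004]], [[-0.0012, 0.0007, 0.0217], [0.0, -0.0, 0.004]], [[-0.0012, 0.0007, 0.0217], [0.0, -0.0, 0.004]], [[-0.0012, 0.0007, 0.0217], [0.0, -0.0, 0.004]], [[-0.0012, 0.0007, 0.0217], [0.0, -0.0, 0.004]]]
```

Emit:
step_arm([
  [[-0.0025,0.0015,0.015],[0,0,0.01]],
  [[-0.002,0.0015,0.02],[0,0,0.008]],
  [[0,0,0.022],[0,0,0]],
  [[0,0,0.022],[0,0,0]],
  [[0,0,0.01],[0,0,0]],
  [[0,0,0],[0,0,0]],
])

```text
time_s: 3.0
ee_pos: [0.4987, 0.2975, 0.1176]
tcp_rot: [2.138, 2.295, 0.01]
wrist_force: [0.3, 0.9, 0.2]
gripper_width: 0.0941
```

Run:
```python
from h import *
plan([.4945,.3035,.096],Rd(np.radians(94.75)),3)
```

```text
t 3.0 at [0.4987 0.2975 0.1176] yaw 94.07 tz [ 0.008  0.001 -1.   ] F [0.3 0.9 0.2] w 0.0941
dist 0.0228 ang 0.83 rows min 0.5463906059278756 0.11582866015484851
[[[0.0021, -0.0013, 0.0072], [0.003, -0.0, -0.004]], [[0.0021, -0.0013, 0.0072], [0.003, -0.0, -0.004]], [[0.0021, -0.0012, 0.0072], [0.003, -0.0, -0.004]]]
```

Emit:
step_arm([
  [[0.002,-0.001,0.007],[0.003,0,-0.003]],
  [[0.002,-0.001,0.007],[0.003,0,-0.003]],
  [[0.001,-0.001,0.006],[0.002,0,0]],
  [[0,0,0],[0,0,0]],
  [[0,0,0],[0,0,0]],
])

```text
time_s: 3.42
ee_pos: [0.4974, 0.3019, 0.0998]
tcp_rot: [2.136, 2.301, 0.006]
wrist_force: [0.3, 0.4, 0.7]
gripper_width: 0.0942
```

Run:
```python
from h import *
plan([.4945,.3035,.096],Rd(np.radians(94.75)),2)
```

```text
t 3.42 at [0.4974 0.3019 0.0998] yaw 94.26 tz [ 0.004  0.001 -1.   ] F [0.3 0.4 0.7] w 0.0942
dist 0.005 ang 0.54 rows min 0.12053223060320106 0.07521260529344954
[[[0.0009, -0.0014, 0.0019], [0.002, -0.001, -0.004]], [[0.0009, -0.0014, 0.0019], [0.002, -0.001, -0.004]]]
```

Emit:
step_arm([
  [[0.001,-0.002,0.002],[0.003,-0.001,-0.005]],
  [[0.001,-0.001,0.002],[0.002,0,-0.003]],
  [[0,0,0],[0,0,0]],
])

```text
time_s: 3.67
ee_pos: [0.4942, 0.3043, 0.0964]
tcp_rot: [-2.126, -2.312, 0.0]
wrist_force: [-1.0, 0.5, -0.5]
gripper_width: 0.0941
```

Emit:
step_arm([
  [[0,0,0],[0,0,0]],
  [[0,0,0],[0,0,0]],
  [[0,0,0],[0,0,0]],
  [[0,0,0],[0,0,0]],
  [[0,0,0],[0,0,0]],
  [[0,0,0],[0,0,0]],
], fingers=255, force=25)

```text
time_s: 4.17
ee_pos: [0.4944, 0.3046, 0.0969]
tcp_rot: [-2.126, -2.312, -0.001]
wrist_force: [0.6, -0.1, 0.0]
gripper_width: 0.0575
```

Run:
```python
from h import *
plan([.4945,.3035,.20],Rd(np.radians(94.75)),4)
```

```text
t 4.17 at [0.4944 0.3046 0.0969] yaw 94.8 tz [ 0.     0.001 -1.   ] F [ 0.6 -0.1  0. ] w 0.0575
dist 0.1031 ang 0.06 rows min 2.4729050615132073 0.008573784267974435
[[[-0.0003, 0.0, -0.0258], [0.0, -0.0, 0.0]], [[-0.0003, 0.0, -0.0258], [0.0, -0.0, 0.0]], [[-0.0003, 0.0, -0.0258], [0.0, -0.0, 0.0]], [[-0.0003, 0.0, -0.0258], [0.0, -0.0, 0.0]]]
```

Emit:
step_arm([
  [[0.0005,0,0],[0,0,0]],
  [[0,0,0],[0,0,0]],
  [[0,0,0],[0,0,0]],
  [[0,0,0],[0,0,0]],
  [[0,0,0],[0,0,0]],
  [[0,0,0],[0,0,0]],
  [[0,0,0],[0,0,0]],
  [[0,0,0],[0,0,0]],
])

```text
time_s: 4.83
ee_pos: [0.4943, 0.3051, 0.0968]
tcp_rot: [-2.126, -2.312, -0.001]
wrist_force: [-0.7, -0.2, -0.5]
gripper_width: 0.0177
```

Emit:
step_arm([
  [[0,0,-0.015],[0,0,0]],
  [[0,0,-0.025],[0,0,0]],
  [[0,0,-0.03],[0,0,0]],
  [[0,0,-0.03],[0,0,0]],
  [[0,0,-0.03],[0,0,0]],
  [[0,0,-0.03],[0,0,0]],
  [[0,0,-0.02],[0,0,0]],
  [[0,0,0],[0,0,0]],
])

```text
time_s: 5.5
ee_pos: [0.4925, 0.3044, 0.2832]
tcp_rot: [-2.123, -2.312, 0.007]
wrist_force: [-0.8, 0.5, -0.9]
gripper_width: 0.0174
```

Run:
```python
from h import *
from workcell import vision
q=np.load("q.npy");x,y,a=q;t=cam("top0.npz"); s=cam("scene0.npz")
def inv(p): c,s_=np.cos(a),np.sin(a); dx,dy=p[0]-x,p[1]-y; return np.array([c*dx+s_*dy,-s_*dx+c*dy,p[2]-.034])*1e3
n=np.array([-np.sin(a),np.cos(a),0])
for c,uv in [(t,(50/5+225,250/5+160)),(s,(715/5+255,85/5+165)),(s,(700/5+255,140/5+165))]:
    o,d=ray(c,uv)
    for yy in (.125,.13,.135): k=(yy-(o-[x,y,0])@n)/(d@n); print(yy,inv(o+k*d))
c,s_=np.cos(a),np.sin(a)
W=lambda px,py:np.array([x+c*px-s_*py,y+s_*px+c*py])
print("start",W(-.0875,.0375),"end",W(-.0875,-.063))
st=W(-.0875,.0375)
plan([st[0],st[1],.27],Rd(np.radians(94.75)),8)
for nm in ("scene","wrist"):
    c=vision.capture(nm); cv2.imwrite(f"pics/{nm}2.png",c["image"]); np.savez(f"{nm}2.npz",**c)
```

```text
0.125 [-92.19178248 125.         149.18335346]
0.13 [-87.86701636 130.         121.88418419]
0.135 [-83.54225024 135.          94.58501493]
0.125 [-15.69013407 125.         161.28404088]
0.13 [-50.20589797 130.         136.74711737]
0.135 [-84.72166186 135.         112.21019387]
0.125 [-32.16495328 125.         123.43677126]
0.13 [-67.59125753 130.          96.80808178]
0.135 [-103.01756178  135.           70.17939229]
start [0.54169852 0.05176128] end [ 0.55005808 -0.04839044]
t 5.5 at [0.4925 0.3044 0.2832] yaw 94.88 tz [-0.005 -0.001 -1.   ] F [-0.8  0.5 -0.9] w 0.0174
dist 0.2577 ang 0.33 rows min 6.1795849101318945 0.046398917090487476
[[[-0.032, 0.0035, 0.0017], [-0.001, 0.0, 0.0]], [[-0.032, 0.0035, 0.0017], [-0.001, 0.0, 0.0]], [[-0.032, 0.0035, 0.0017], [-0.001, 0.0, 0.0]], [[-0.032, 0.0035, 0.0017], [-0.001, 0.0, 0.0]], [[-0.032, 0.0035, 0.0017], [-0.001, 0.0, 0.0]], [[-0.032, 0.0035, 0.0017], [-0.001, 0.0, 0.0]], [[-0.032, 0.0035, 0.0017], [-0.001, 0.0, 0.0]], [[-0.032, 0.0035, 0.0017], [-0.001, 0.0, 0.0]]]
```

View pics/scene2.png

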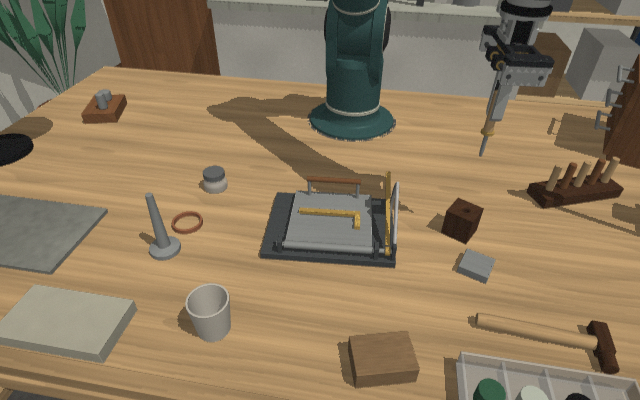

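View pics/wrist2.png

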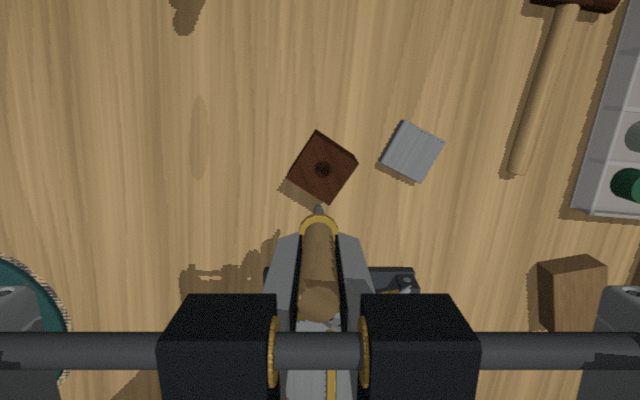

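The burnisher is lifted and looks vertical. The tip is at scene (482,156) and wrist (318,207), and the empty hole is at wrist (323,168). I'll measure the tip and hole offsets.

Run:
```python
from h import *
im=cv2.imread("pics/wrist2.png");cv2.imwrite("pics/w2c.png",cv2.resize(im[120:330,260:400],None,fx=3.5,fy=2.8,interpolation=cv2.INTER_CUBIC)) if 0 else cv2.imwrite("pics/w2c.png",cv2.resize(im[140:250,270:370],None,fx=5,fy=5,interpolation=cv2.INTER_CUBIC))
im=cv2.imread("pics/scene2.png");cv2.imwrite("pics/s2c.png",cv2.resize(im[90:170,450:550],None,fx=6,fy=6,interpolation=cv2.INTER_CUBIC))
s=cam("scene2.npz");w=cam("wrist2.npz")
print("exp tip",proj(s,[.4925,.3044,.1994]),proj(w,[.4925,.3044,.1994]))
print("hole",onz(w,(323,168),.065))
```

```text
exp tip [481.1953044  156.12898924] [321.13335565 204.48943237]
hole [0.49456882 0.30685257 0.065     ]
```

View pics/w2c.png

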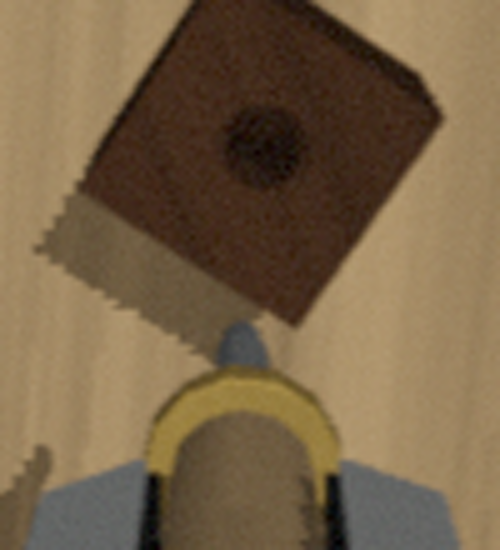

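View pics/s2c.png

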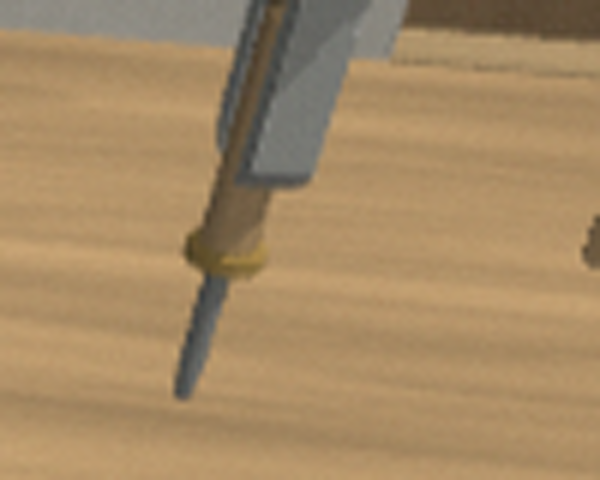

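Emit:
step_arm([
  [[-0.02,0.003,-0.012],[-0.001,0,0]],
  [[-0.032,0.0035,-0.008],[-0.001,0,0]],
  [[-0.032,0.0035,0],[-0.001,0,0]],
  [[-0.032,0.0035,0],[-0.001,0,0]],
  [[-0.032,0.0035,0],[-0.001,0,0]],
  [[-0.032,0.0035,0],[-0.001,0,0]],
  [[-0.032,0.0035,0.005],[-0.001,0,0]],
  [[-0.02,0.0035,0.005],[-0.001,0,0]],
])

```text
time_s: 6.27
ee_pos: [0.5356, 0.0682, 0.2793]
tcp_rot: [-2.108, -2.318, 0.019]
wrist_force: [0.2, -0.8, -0.4]
gripper_width: 0.0174
```

Run:
```python
from h import *
plan([.5417,.0518,.17],Rd(np.radians(94.75)),6)
```

```text
t 6.27 at [0.5356 0.0682 0.2793] yaw 95.43 tz [-0.014 -0.004 -1.   ] F [ 0.2 -0.8 -0.4] w 0.0174
dist 0.1107 ang 1.09 rows min 2.6552584978075444 0.15160307664791264
[[[-0.0028, 0.001, 0.0182], [-0.002, 0.0, 0.002]], [[-0.0028, 0.001, 0.0182], [-0.002, 0.0, 0.002]], [[-0.0028, 0.0009, 0.0182], [-0.002, 0.0, 0.002]], [[-0.0028, 0.0009, 0.0182], [-0.002, 0.0, 0.002]], [[-0.0028, 0.0009, 0.0182], [-0.002, 0.0, 0.002]], [[-0.0028, 0.0008, 0.0182], [-0.002, 0.0, 0.002]]]
```

Emit:
step_arm([
  [[-0.005,0.002,0.018],[-0.004,0,0.003]],
  [[-0.004,0.002,0.018],[-0.004,0,0.003]],
  [[-0.003,0.001,0.018],[-0.002,0,0.003]],
  [[-0.001,0,0.018],[-0.002,0,0.002]],
  [[0,0,0.018],[-0.001,0,0]],
  [[0,0,0.01],[0,0,0]],
  [[0,0,0],[0,0,0]],
])

```text
time_s: 6.85
ee_pos: [0.5365, 0.0453, 0.164]
tcp_rot: [-2.133, -2.295, 0.021]
wrist_force: [0.5, -0.4, -0.6]
gripper_width: 0.0175
```

Run:
```python
from h import *
plan([.5417,.0518,.14],Rd(np.radians(94.75)),4)
```

```text
t 6.85 at [0.5365 0.0453 0.164 ] yaw 94.18 tz [-0.015 -0.004 -1.   ] F [ 0.5 -0.4 -0.6] w 0.0175
dist 0.0254 ang 1.06 rows min 0.609162811356341 0.14859494676490104
[[[0.0015, 0.0015, 0.006], [-0.004, 0.001, -0.002]], [[0.0015, 0.0015, 0.006], [-0.004, 0.001, -0.002]], [[0.0015, 0.0015, 0.006], [-0.004, 0.001, -0.002]], [[0.0015, 0.0015, 0.006], [-0.004, 0.001, -0.002]]]
```

Emit:
step_arm([
  [[0.002,0.002,0.007],[-0.006,0.001,-0.003]],
  [[0.002,0.002,0.007],[-0.006,0.001,-0.003]],
  [[0.0015,0.0015,0.006],[-0.005,0.001,-0.002]],
  [[0,0,0],[0,0,0]],
  [[0,0,0],[0,0,0]],
])

```text
time_s: 7.27
ee_pos: [0.542, 0.0526, 0.1425]
tcp_rot: [2.126, 2.311, 0.004]
wrist_force: [0.4, -0.4, -0.1]
gripper_width: 0.018
```

Run:
```python
from h import *
plan([.5417,.0518,.14],Rd(np.radians(94.75)),2)
from workcell import vision
for nm in ("scene","wrist"):
    c=vision.capture(nm); cv2.imwrite(f"pics/{nm}3.png",c["image"]); np.savez(f"{nm}3.npz",**c)
im=cv2.imread("pics/scene3.png");cv2.imwrite("pics/s3c.png",cv2.resize(im[110:270,270:410],None,fx=3.7,fy=3.7,interpolation=cv2.INTER_CUBIC))
im=cv2.imread("pics/wrist3.png");cv2.imwrite("pics/w3c.png",cv2.resize(im[100:340,220:420],None,fx=2.5,fy=2.5,interpolation=cv2.INTER_CUBIC))
```

```text
t 7.27 at [0.542  0.0526 0.1425] yaw 94.76 tz [ 0.003  0.001 -1.   ] F [ 0.4 -0.4 -0.1] w 0.018
dist 0.0026 ang 0.19 rows min 0.062224452621845665 0.02693092568572503
[[[-0.0004, -0.0002, 0.0012], [0.002, -0.0, 0.0]], [[-0.0004, -0.0002, 0.0012], [0.002, -0.0, 0.0]]]
```

View pics/s3c.png

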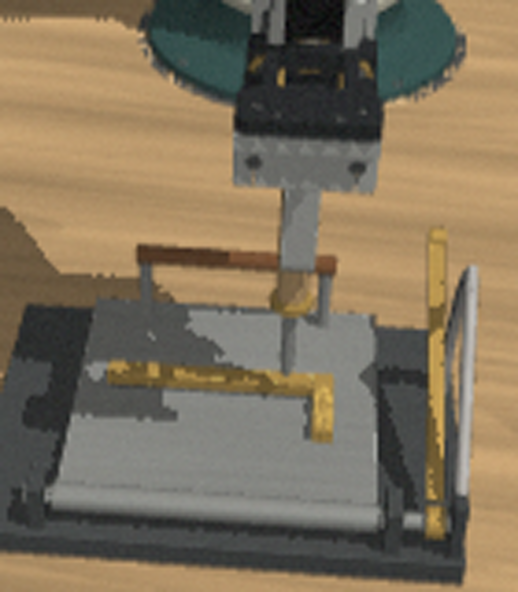

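View pics/w3c.png

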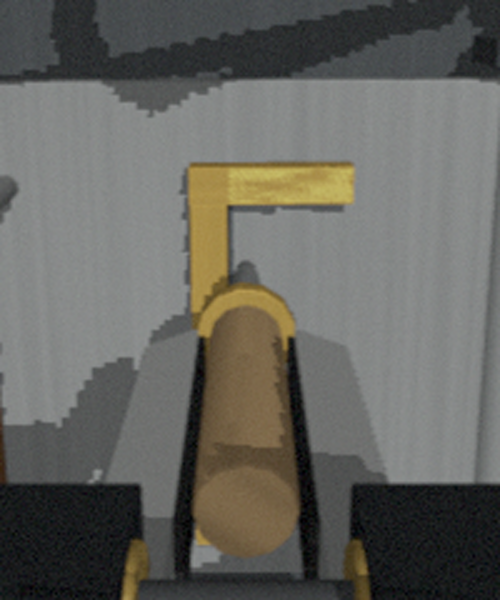

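Run:
```python
from h import *
w=cam("wrist3.npz"); wc=lambda x,y:(x/2.5+220-.3,y/2.5+100-.3)
s=cam("scene3.npz"); sc=lambda x,y:(x/3.7+270-.3,y/3.7+110-.3)
q=np.load("q.npy");x,y,a=q
def inv(p): c,s_=np.cos(a),np.sin(a); dx,dy=p[0]-x,p[1]-y; return np.array([c*dx+s_*dy,-s_*dx+c*dy,p[2]-.034])*1e3
print("corner w",inv(onz(w,wc(229,205),.047)),"tip w",inv(onz(w,wc(245,263),.0587)), "outer",inv(onz(w,wc(190,164),.047)),"short tip",inv(onz(w,wc(354,205),.047)))
print("tip s",inv(onz(s,sc(288,374),.0587)),"TCP",inv([.542,.0526,.0587]))
for u in [(312,392),(330,375)]: print(inv(onz(s,sc(*u),.047)))
```

```text
corner w [-93.75482074  53.61941492  13.        ] tip w [-88.71436863  37.88507546  24.7       ] outer [-105.9112638   66.8531819   13.       ] short tip [-53.98833142  53.53262098  13.        ]
tip s [-88.32896391  37.23369061  24.7       ] TCP [-87.12979858  38.31073491  24.7       ]
[-87.24946028  52.09138135  13.        ]
[-104.06909724   62.42510552   13.        ]
```

Run:
```python
from h import *
q=np.load("q.npy");x,y,a=q;c,s_=np.cos(a),np.sin(a)
W=lambda px,py:np.array([x+c*px-s_*py,y+s_*px+c*py])
print(W(-.0857,.0405),W(-.0857,-.062))
plan([*W(-.0857,.0405),.126],Rd(np.radians(94.75)),4)
```

```text
[0.54324274 0.05490061] [ 0.55176866 -0.04724418]
t 7.37 at [0.542  0.0524 0.1427] yaw 94.75 tz [ 0.003  0.001 -1.   ] F [ 0.8 -0.3 -1.6] w 0.0174
dist 0.0169 ang 0.2 rows min 0.4055879211894631 0.02741773268624956
[[[0.0006, 0.0004, 0.0042], [0.001, -0.0, -0.0]], [[0.0006, 0.0004, 0.0042], [0.001, -0.0, -0.0]], [[0.0006, 0.0004, 0.0042], [0.001, -0.0, -0.0]], [[0.0006, 0.0004, 0.0042], [0.001, -0.0, -0.0]]]
```

Emit:
step_arm([
  [[0.0008,0.0005,0.005],[0.001,0,0]],
  [[0.0008,0.0005,0.005],[0.001,0,0]],
  [[0.0008,0.0005,0.004],[0.001,0,0]],
  [[0,0,0.002],[0,0,0]],
  [[0,0,0],[0,0,0]],
])

```text
time_s: 7.78
ee_pos: [0.5441, 0.055, 0.1261]
tcp_rot: [2.127, 2.31, 0.002]
wrist_force: [0.1, -0.5, -0.7]
gripper_width: 0.018
```

Emit:
step_arm([
  [[0,0,0.001],[0,0,0]],
  [[0,0,0.001],[0,0,0]],
  [[0,0,0.001],[0,0,0]],
  [[0,0,0.001],[0,0,0]],
])

```text
time_s: 8.12
ee_pos: [0.5442, 0.055, 0.1218]
tcp_rot: [2.127, 2.31, 0.002]
wrist_force: [-0.0, -0.2, -1.4]
gripper_width: 0.0175
```

Emit:
step_arm([
  [[0,0,0.0007],[0,0,0]],
  [[0,0,0],[0,0,0]],
])

```text
time_s: 8.28
ee_pos: [0.5444, 0.0551, 0.1213]
tcp_rot: [2.127, 2.31, 0.003]
wrist_force: [-0.9, -0.5, 2.3]
gripper_width: 0.0175
```

Emit:
step_arm([
  [[0,0,0.0007],[0,0,0]],
  [[0,0,0],[0,0,0]],
])

```text
time_s: 8.45
ee_pos: [0.5445, 0.0551, 0.1212]
tcp_rot: [2.127, 2.309, 0.003]
wrist_force: [-2.8, -0.1, 3.9]
gripper_width: 0.0175
```

Emit:
step_arm([
  [[-0.001,-0.0003,0.0007],[0,0,0]],
  [[-0.002,-0.0003,0.0007],[0,0,0]],
  [[-0.002,-0.0003,0.0007],[0,0,0]],
  [[-0.002,-0.0003,0.0007],[0,0,0]],
])

```text
time_s: 8.78
ee_pos: [0.5447, 0.0512, 0.1206]
tcp_rot: [2.124, 2.312, 0.009]
wrist_force: [-3.0, 3.2, 11.4]
gripper_width: 0.0176
```

```bash
cat >> h.py <<'E'
def chk():
    from workcell import observe
    s=observe(); q=np.load("q.npy");x,y,a=q;c,s_=np.cos(a),np.sin(a); p=s["ee_pos"]; dx,dy=p[0]-x,p[1]-y
    r=R.from_rotvec(s["tcp_rot"]).as_matrix()
    print("plate x,y",round(c*dx+s_*dy,4),round(-s_*dx+c*dy,4),"z",round(p[2],4),"F",np.round(s["wrist_force"],1),"tz",r[:,2].round(3))
E
python3 -c "from h import *; chk()"
```

```text
plate x,y -0.0845 0.0367 z 0.1206 F [-3.   3.2 11.4] tz [ 0.006  0.003 -1.   ]
```

Emit:
step_arm([
  [[-0.003,-0.0007,0.0003],[0.001,0,0]],
  [[-0.003,-0.0007,0.0003],[0.001,0,0]],
  [[-0.003,-0.0007,0.0003],[0.001,0,0]],
  [[-0.003,-0.0004,0.0003],[0,0,0]],
])

```text
time_s: 9.12
ee_pos: [0.5446, 0.0411, 0.1209]
tcp_rot: [2.123, 2.315, 0.013]
wrist_force: [-0.8, 4.3, 5.7]
gripper_width: 0.0175
```

```bash
python3 -c "from h import *; chk()"
```

```text
plate x,y -0.0855 0.0267 z 0.1209 F [-0.8  4.3  5.7] tz [ 0.006  0.006 -1.   ]
```

Emit:
step_arm([
  [[-0.003,-0.0003,0.0003],[0.001,0,0]],
  [[-0.003,-0.0003,0.0003],[0.001,-0.001,0]],
  [[-0.003,-0.0003,0.0003],[0.001,-0.001,0]],
  [[-0.003,-0.0003,0.0003],[0,0,0]],
  [[-0.003,-0.0003,0.0003],[0,0,0]],
  [[-0.003,-0.0003,0.0003],[0,0,0]],
])

```text
time_s: 9.62
ee_pos: [0.546, 0.0243, 0.1206]
tcp_rot: [2.122, 2.316, 0.016]
wrist_force: [0.1, 5.5, 7.7]
gripper_width: 0.0178
```

```bash
python3 -c "from h import *; chk()"
```

```text
plate x,y -0.0855 0.0098 z 0.1206 F [0.1 5.5 7.7] tz [ 0.008  0.007 -1.   ]
```

Run:
```python
from h import *
from workcell import vision
for nm in ("scene","wrist"):
    c=vision.capture(nm); cv2.imwrite(f"pics/{nm}4.png",c["image"]); np.savez(f"{nm}4.npz",**c)
im=cv2.imread("pics/scene4.png");cv2.imwrite("pics/s4c.png",cv2.resize(im[110:270,270:410],None,fx=3.7,fy=3.7,interpolation=cv2.INTER_CUBIC))
im=cv2.imread("pics/wrist4.png");cv2.imwrite("pics/w4c.png",cv2.resize(im[100:340,220:420],None,fx=2.5,fy=2.5,interpolation=cv2.INTER_CUBIC))
chk()
```

```text
plate x,y -0.0855 0.0092 z 0.1206 F [0.1 1.8 7.3] tz [ 0.008  0.007 -1.   ]
```

View pics/s4c.png

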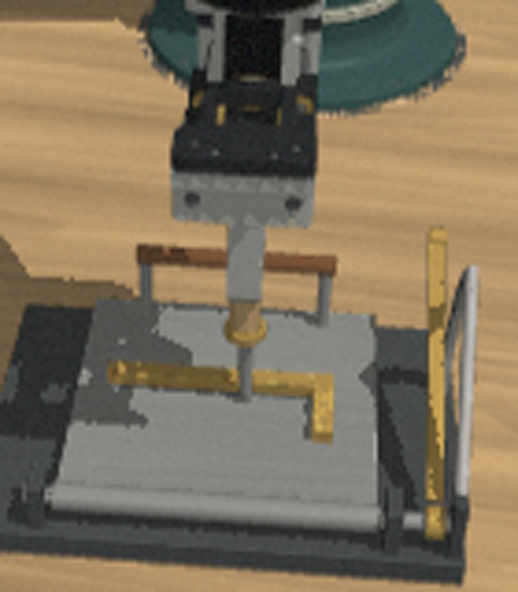

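View pics/w4c.png

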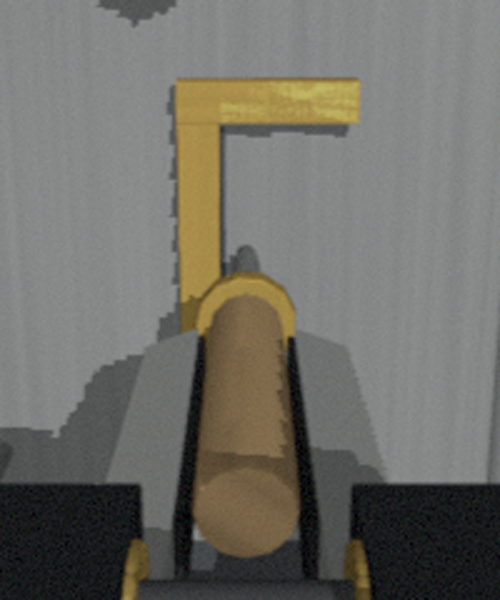

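Run:
```python
from h import *
w=cam("wrist4.npz"); wc=lambda x,y:(x/2.5+220-.3,y/2.5+100-.3)
s=cam("scene4.npz"); sc=lambda x,y:(x/3.7+270-.3,y/3.7+110-.3)
q=np.load("q.npy");x,y,a=q
def inv(p): c,s_=np.cos(a),np.sin(a); dx,dy=p[0]-x,p[1]-y; return np.array([c*dx+s_*dy,-s_*dx+c*dy,p[2]-.034])*1e3
print("tip w",inv(onz(w,wc(246,245),.039)),"corner",inv(onz(w,wc(221,124),.047)),"short",inv(onz(w,wc(359,124),.047)))
print("tip s",inv(onz(s,sc(246,398),.038)),"corner",inv(onz(s,sc(312,392),.047)))
```

```text
tip w [-86.33651661  15.67625624   5.        ] corner [-93.62995082  53.74997419  13.        ] short [-54.1480493   53.79867542  13.        ]
tip s [-88.21133066  13.21088986   4.        ] corner [-87.24946028  52.09138135  13.        ]
```

Emit:
step_arm([
  [[-0.003,-0.0003,0.0002],[0,0,0]],
  [[-0.003,-0.0003,0.0002],[0,0,0]],
  [[-0.003,-0.0003,0.0002],[0,0,0]],
  [[-0.003,-0.0003,0.0002],[0,0,0]],
  [[-0.003,-0.0003,0.0002],[0,0,0]],
  [[-0.003,-0.0003,0.0002],[0,0,0]],
], force=40)

```text
time_s: 10.22
ee_pos: [0.5471, 0.0068, 0.1207]
tcp_rot: [2.12, 2.316, 0.023]
wrist_force: [0.2, 3.3, 7.0]
gripper_width: 0.0172
```

```bash
python3 -c "from h import *; chk()"
```

```text
plate x,y -0.0859 -0.0078 z 0.1207 F [0.2 3.3 7. ] tz [ 0.011  0.01  -1.   ]
```

Emit:
step_arm([
  [[-0.003,-0.0002,0.0002],[0.002,-0.002,0]],
  [[-0.003,-0.0002,0.0002],[0.002,-0.002,0]],
  [[-0.003,-0.0002,0.0002],[0.002,-0.002,0]],
  [[-0.003,-0.0002,0.0002],[0.002,-0.001,0]],
  [[-0.003,-0.0002,0.0002],[0.001,-0.001,0]],
  [[-0.003,-0.0002,0.0002],[0.001,-0.001,0]],
  [[-0.003,-0.0002,0.0002],[0.001,-0.001,0]],
])

```text
time_s: 10.8
ee_pos: [0.549, -0.0135, 0.1207]
tcp_rot: [2.119, 2.316, 0.007]
wrist_force: [-0.5, 3.9, 6.2]
gripper_width: 0.0172
```

```bash
python3 -c "from h import *; chk()"
```

```text
plate x,y -0.0856 -0.0282 z 0.1207 F [-0.5  3.9  6.2] tz [ 0.004  0.002 -1.   ]
```

Emit:
step_arm([
  [[-0.003,-0.0003,0.0002],[0.001,0,0]],
  [[-0.003,-0.0003,0.0002],[0.001,0,0]],
  [[-0.003,-0.0003,0.0002],[0.001,0,0]],
  [[-0.003,-0.0003,0.0002],[0.001,0,0]],
  [[-0.003,-0.0003,0.0002],[0.001,0,0]],
  [[-0.003,-0.0003,0.0002],[0,0,0]],
  [[-0.003,-0.0003,0.0002],[0,0,0]],
])

```text
time_s: 11.38
ee_pos: [0.5501, -0.0338, 0.1207]
tcp_rot: [-2.119, -2.318, -0.008]
wrist_force: [-1.0, 5.0, 7.3]
gripper_width: 0.0177
```

```bash
python3 -c "from h import *; chk()"
```

```text
plate x,y -0.0862 -0.0485 z 0.1207 F [-1.   5.   7.3] tz [ 0.003  0.005 -1.   ]
```

Emit:
step_arm([
  [[-0.003,-0.0001,0.0002],[0.001,-0.001,0]],
  [[-0.003,-0.0001,0.0002],[0.001,-0.001,0]],
  [[-0.003,-0.0001,0.0002],[0.001,-0.001,0]],
  [[-0.003,-0.0001,0.0002],[0,0,0]],
  [[-0.003,-0.0001,0.0002],[0,0,0]],
  [[-0.002,0,0.0003],[0,0,0]],
  [[0,0,0.0003],[0,0,0]],
])

```text
time_s: 11.97
ee_pos: [0.5522, -0.0504, 0.1205]
tcp_rot: [-2.118, -2.318, -0.008]
wrist_force: [-1.7, 0.8, 9.9]
gripper_width: 0.0174
```

Run:
```python
from h import *
from workcell import vision
chk()
for nm in ("scene","wrist"):
    c=vision.capture(nm); cv2.imwrite(f"pics/{nm}5.png",c["image"]); np.savez(f"{nm}5.npz",**c)
im=cv2.imread("pics/scene5.png");cv2.imwrite("pics/s5c.png",cv2.resize(im[110:270,270:410],None,fx=3.7,fy=3.7,interpolation=cv2.INTER_CUBIC))
chk()
```

```text
plate x,y -0.0855 -0.0651 z 0.1205 F [-1.7  0.8  9.9] tz [ 0.003  0.004 -1.   ]
plate x,y -0.0855 -0.0652 z 0.1205 F [0.5 0.1 8.3] tz [ 0.003  0.004 -1.   ]
```

View pics/s5c.png

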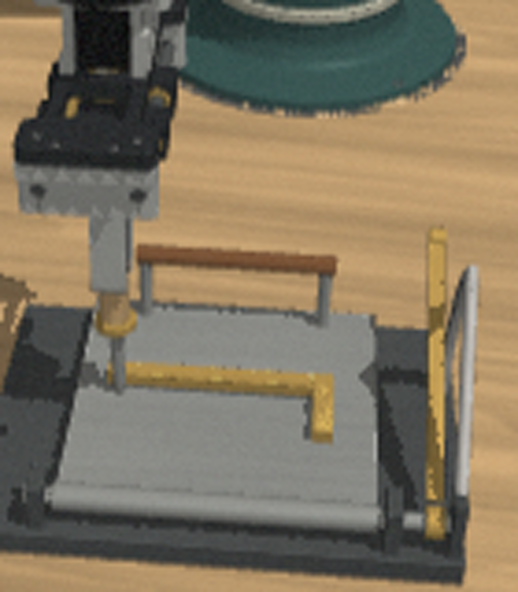

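View pics/wrist5.png

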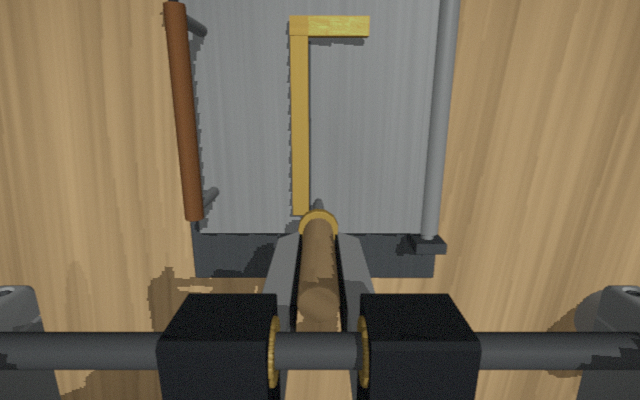

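Run:
```python
from h import *
w=cam("wrist5.npz");s=cam("scene5.npz"); sc=lambda x,y:(x/3.7+270-.3,y/3.7+110-.3)
q=np.load("q.npy");x,y,a=q
def inv(p): c,s_=np.cos(a),np.sin(a); dx,dy=p[0]-x,p[1]-y; return np.array([c*dx+s_*dy,-s_*dx+c*dy,p[2]-.034])*1e3
print("tip w",inv(onz(w,(318.5,199),.039)),"corner",inv(onz(w,(309,37),.047)),"end",inv(onz(w,(309,215),.047)))
print("tip s",inv(onz(s,sc(121,391),.038)),"corner",inv(onz(s,sc(312,392),.047)))
```

```text
tip w [-86.43915462 -59.88674762   5.        ] corner [-93.38222604  53.22346754  13.        ] end [-93.54396147 -70.15458857  13.        ]
tip s [-86.84441741 -61.84955265   4.        ] corner [-87.24946028  52.09138135  13.        ]
```

The tip is at the seam's end, about 101 mm along and 7 mm from the leg, with about 8 N of contact. Now lifting.

Emit:
step_arm([
  [[0,0,-0.005],[0,0,0]],
  [[0,0,-0.015],[0,0,0]],
  [[0,0,-0.03],[0,0,0]],
  [[0,0,-0.03],[0,0,0]],
  [[0,0,-0.035],[0,0,0]],
  [[0,0,-0.035],[0,0,0]],
  [[0.01,0,-0.03],[0,0,0]],
  [[0.02,0,-0.01],[0,0,0]],
])

```text
time_s: 12.73
ee_pos: [0.5449, -0.028, 0.3149]
tcp_rot: [-2.12, -2.305, 0.007]
wrist_force: [-0.1, -0.9, -0.2]
gripper_width: 0.0178
```

Run:
```python
from h import *
plan([.4945,.304,.29],Rd(np.radians(94.75)),10)
```

```text
t 12.73 at [ 0.5449 -0.028   0.3149] yaw 94.77 tz [-0.011  0.003 -1.   ] F [-0.1 -0.9 -0.2] w 0.0178
dist 0.3367 ang 0.63 rows min 8.074937118211547 0.08851988102486823
[[[0.0335, -0.0022, 0.0027], [-0.001, -0.0, 0.0]], [[0.0335, -0.0022, 0.0026], [-0.001, -0.0, 0.0]], [[0.0335, -0.0022, 0.0026], [-0.001, -0.0, 0.0]], [[0.0335, -0.0022, 0.0026], [-0.001, -0.0, 0.0]], [[0.0335, -0.0022, 0.0026], [-0.001, -0.0, 0.0]], [[0.0335, -0.0023, 0.0026], [-0.001, -0.0, 0.0]], [[0.0335, -0.0023, 0.0026], [-0.001, -0.0, 0.0]], [[0.0335, -0.0023, 0.0025], [-0.001, -0.0, 0.0]]]
[[[0.0335, -0.0023, 0.0025], [-0.001, -0.0, 0.0]], [[0.0335, -0.0023, 0.0025], [-0.001, -0.0, 0.0]]]
```

Emit:
step_arm([
  [[0.033,-0.002,0.001],[-0.002,0,0]],
  [[0.033,-0.002,0.001],[-0.002,0,0]],
  [[0.033,-0.002,0.001],[-0.002,0,0]],
  [[0.033,-0.002,0.001],[-0.002,0,0]],
  [[0.033,-0.002,0.001],[-0.001,0,0]],
  [[0.033,-0.002,0.001],[-0.001,0,0]],
  [[0.033,-0.002,0.002],[-0.001,0,0]],
  [[0.033,-0.002,0.002],[-0.001,0,0]],
])

```text
time_s: 13.4
ee_pos: [0.5069, 0.236, 0.3098]
tcp_rot: [2.138, 2.292, 0.004]
wrist_force: [0.7, -0.8, -1.0]
gripper_width: 0.0176
```

Emit:
step_arm([
  [[0.025,-0.002,0.006],[0,0,0]],
  [[0.012,-0.001,0.01],[0,0,0]],
  [[0,0,0],[0,0,0]],
  [[0,0,0],[0,0,0]],
])

```text
time_s: 13.73
ee_pos: [0.4977, 0.2799, 0.2929]
tcp_rot: [2.129, 2.303, 0.002]
wrist_force: [0.2, -1.4, -0.5]
gripper_width: 0.0172
```

Run:
```python
from h import *
plan([.4945,.304,.25],Rd(np.radians(94.75)),4)
```

```text
t 13.73 at [0.4977 0.2799 0.2929] yaw 94.48 tz [ 0.005 -0.003 -1.   ] F [ 0.2 -1.4 -0.5] w 0.0172
dist 0.0493 ang 0.42 rows min 1.1823753759147724 0.058960140971476546
[[[0.0061, -0.0004, 0.0107], [0.001, 0.001, -0.001]], [[0.0061, -0.0004, 0.0107], [0.001, 0.001, -0.001]], [[0.0061, -0.0003, 0.0107], [0.001, 0.001, -0.001]], [[0.0061, -0.0003, 0.0107], [0.001, 0.001, -0.001]]]
```

Emit:
step_arm([
  [[0.007,-0.001,0.015],[0.001,0.001,-0.001]],
  [[0.007,-0.001,0.02],[0.001,0.001,-0.001]],
  [[0.006,0,0.02],[0.001,0.001,-0.001]],
  [[0.004,0,0.02],[0.001,0,0]],
  [[0,0,0.015],[0,0,0]],
  [[0,0,0.005],[0,0,0]],
  [[0,0,0],[0,0,0]],
])

```text
time_s: 14.32
ee_pos: [0.4992, 0.2947, 0.1973]
tcp_rot: [2.138, 2.294, 0.0]
wrist_force: [0.0, -0.5, -0.8]
gripper_width: 0.0176
```

Run:
```python
from h import *
plan([.4945,.304,.165],Rd(np.radians(94.75)),4)
from workcell import vision
for nm in ("scene","wrist"):
    c=vision.capture(nm); cv2.imwrite(f"pics/{nm}6.png",c["image"]); np.savez(f"{nm}6.npz",**c)
im=cv2.imread("pics/scene6.png");cv2.imwrite("pics/s6c.png",cv2.resize(im[130:250,410:530],None,fx=5,fy=5,interpolation=cv2.INTER_CUBIC))
im=cv2.imread("pics/wrist6.png");cv2.imwrite("pics/w6c.png",cv2.resize(im[120:250,260:380],None,fx=4,fy=4,interpolation=cv2.INTER_CUBIC))
```

```text
t 14.32 at [0.4992 0.2947 0.1973] yaw 94.04 tz [ 0.004 -0.004 -1.   ] F [ 0.  -0.5 -0.8] w 0.0176
dist 0.0339 ang 0.78 rows min 0.8130663209714506 0.1095865646735833
[[[0.0024, -0.001, 0.0081], [0.001, 0.001, -0.003]], [[0.0024, -0.001, 0.0081], [0.001, 0.001, -0.003]], [[0.0024, -0.001, 0.0081], [0.001, 0.001, -0.003]], [[0.0024, -0.001, 0.0081], [0.001, 0.001, -0.003]]]
```

View pics/s6c.png

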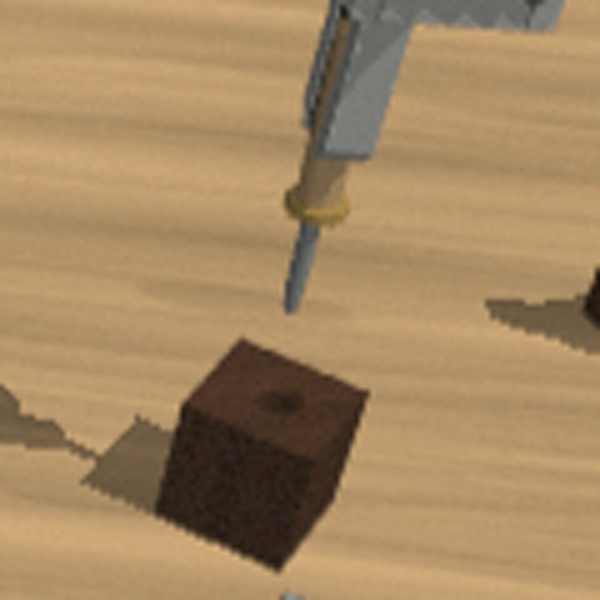

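View pics/w6c.png

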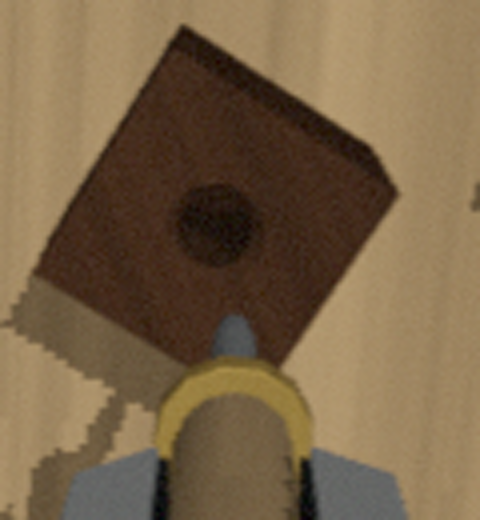

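Run:
```python
from h import *
w=cam("wrist6.npz"); s=cam("scene6.npz")
wc=lambda x,y:(x/4+260-.4,y/4+120-.4); sc=lambda x,y:(x/5+410-.4,y/5+130-.4)
print("tip tri",tri([(w,wc(235,325)),(s,sc(291,311))]), "hole tri",tri([(w,wc(217,225)),(s,sc(283,400))]))
for z in (.112,.114): print("tip w",onz(w,wc(235,325),z),"s",onz(s,sc(291,311),z))
print("hole w",onz(w,wc(217,225),.065),"s",onz(s,sc(283,400),.065))
print("collar", tri([(w,wc(234,425)),(s,sc(317,205))]))
chk()
```

```text
tip tri (array([0.49840098, 0.2971527 , 0.11409743]), [np.float64(0.00012143298609998595), np.float64(0.00012143298609985891)]) hole tri (array([0.49404085, 0.30549359, 0.06332597]), [np.float64(0.00024245226018653395), np.float64(0.00024245226018640298)])
tip w [0.49840505 0.29641787 0.112     ] s [0.49554768 0.29800948 0.112     ]
tip w [0.498355   0.29700819 0.114     ] s [0.4983559  0.29728388 0.114     ]
hole w [0.49393412 0.30563596 0.065     ] s [0.49635323 0.30511659 0.065     ]
collar (array([0.49786038, 0.29590675, 0.16702478]), [np.float64(0.0003528879896808389), np.float64(0.0003528879896808385)])
plate x,y -0.1092 0.2836 z 0.1985 F [-0.5 -0.4 -0.7] tz [ 0.006 -0.003 -1.   ]
```

Emit:
step_arm([
  [[0.004,-0.002,0.008],[0.001,0.001,-0.004]],
  [[0.003,-0.001,0.008],[0.001,0.001,-0.003]],
  [[0.002,-0.001,0.008],[0.001,0.001,-0.003]],
  [[0.001,0,0.004],[0.001,0,0]],
  [[0,0,0],[0,0,0]],
])

```text
time_s: 14.83
ee_pos: [0.4961, 0.3057, 0.1709]
tcp_rot: [2.129, 2.306, 0.007]
wrist_force: [-0.2, -0.4, -1.1]
gripper_width: 0.0175
```

Run:
```python
from h import *
plan([.4948,.303,.155],Rd(np.radians(94.75)),3)
```

```text
t 14.83 at [0.4961 0.3057 0.1709] yaw 94.59 tz [ 0.005  0.001 -1.   ] F [-0.2 -0.4 -1.1] w 0.0175
dist 0.0161 ang 0.35 rows min 0.3872743153746152 0.04955743875834944
[[[-0.0009, -0.0005, 0.0053], [0.002, -0.0, -0.001]], [[-0.0009, -0.0005, 0.0053], [0.002, -0.0, -0.001]], [[-0.0008, -0.0005, 0.0053], [0.002, -0.0, -0.001]]]
```

Emit:
step_arm([
  [[-0.001,-0.0006,0.005],[0.002,0,-0.001]],
  [[-0.001,-0.0006,0.005],[0.002,0,-0.001]],
  [[0,0,0.003],[0,0,0]],
  [[0,0,0],[0,0,0]],
  [[0,0,0],[0,0,0]],
])

```text
time_s: 15.25
ee_pos: [0.4949, 0.3035, 0.1562]
tcp_rot: [-2.128, -2.311, -0.001]
wrist_force: [-0.0, 0.0, -0.9]
gripper_width: 0.0174
```

Run:
```python
from h import *
plan([.4948,.303,.13],Rd(np.radians(94.75)),3)
```

```text
t 15.25 at [0.4949 0.3035 0.1562] yaw 94.74 tz [ 0.     0.001 -1.   ] F [-0.   0.  -0.9] w 0.0174
dist 0.0262 ang 0.05 rows min 0.6289315266043153 0.006483359291929285
[[[-0.0002, -0.0, 0.0087], [0.0, -0.0, -0.0]], [[-0.0002, -0.0, 0.0087], [0.0, -0.0, -0.0]], [[-0.0002, -0.0, 0.0087], [0.0, -0.0, -0.0]]]
```

Aligned. Inserting.

Emit:
step_arm([
  [[0,0,0.007],[0,0,0]],
  [[0,0,0.007],[0,0,0]],
  [[0,0,0.007],[0,0,0]],
  [[0,0,0.006],[0,0,0]],
  [[0,0,0],[0,0,0]],
])

```text
time_s: 15.67
ee_pos: [0.4951, 0.3033, 0.1266]
tcp_rot: [2.128, 2.311, 0.002]
wrist_force: [0.0, -0.0, -0.6]
gripper_width: 0.0174
```

Emit:
step_arm([
  [[0,0,0.007],[0,0,0]],
  [[0,0,0.007],[0,0,0]],
  [[0,0,0.006],[0,0,0]],
  [[0,0,0.004],[0,0,0]],
  [[0,0,0.002],[0,0,0]],
  [[0,0,0],[0,0,0]],
])

```text
time_s: 16.17
ee_pos: [0.4948, 0.3033, 0.0971]
tcp_rot: [-2.128, -2.311, -0.001]
wrist_force: [0.5, -0.0, -0.6]
gripper_width: 0.0173
```

Emit:
step_arm([
  [[0,0,0.0007],[0,0,0]],
  [[0,0,0],[0,0,0]],
])

```text
time_s: 16.33
ee_pos: [0.495, 0.3037, 0.0969]
tcp_rot: [-2.128, -2.311, -0.001]
wrist_force: [0.2, -0.2, -0.2]
gripper_width: 0.0177
```

Emit:
step_arm([
  [[0,0,0],[0,0,0]],
  [[0,0,0],[0,0,0]],
  [[0,0,0],[0,0,0]],
  [[0,0,0],[0,0,0]],
  [[0,0,0],[0,0,0]],
  [[0,0,0],[0,0,0]],
  [[0,0,0],[0,0,0]],
  [[0,0,0],[0,0,0]],
], fingers=80)

```text
time_s: 17.0
ee_pos: [0.4957, 0.304, 0.0979]
tcp_rot: [2.128, 2.311, 0.004]
wrist_force: [-0.1, 0.0, 0.6]
gripper_width: 0.0638
```

Emit:
step_arm([
  [[0,0,-0.01],[0,0,0]],
  [[0,0,-0.02],[0,0,0]],
  [[0,0,-0.03],[0,0,0]],
  [[0,0,-0.035],[0,0,0]],
  [[0,0,-0.035],[0,0,0]],
  [[0,0,-0.035],[0,0,0]],
  [[0,0,-0.02],[0,0,0]],
  [[0,0,0],[0,0,0]],
])

```text
time_s: 17.67
ee_pos: [0.4927, 0.3041, 0.295]
tcp_rot: [-2.123, -2.313, -0.001]
wrist_force: [0.4, 0.4, 0.2]
gripper_width: 0.0644
```

Run:
```python
from h import *
q=np.load("q.npy");x,y,a=q;c,s_=np.cos(a),np.sin(a)
print(x-.166*c,y-.166*s_)
plan([x-.166*c,y-.166*s_,.2],Rd(np.radians(94.75)),9)
from workcell import vision
for nm in ("scene","wrist"):
    c=vision.capture(nm); cv2.imwrite(f"pics/{nm}7.png",c["image"]); np.savez(f"{nm}7.npz",**c)
im=cv2.imread("pics/scene7.png");cv2.imwrite("pics/s7c.png",cv2.resize(im[130:270,250:530],None,fx=2.8,fy=2.8,interpolation=cv2.INTER_CUBIC))
```

```text
0.46658979422816105 0.007861627795652321
t 17.67 at [0.4927 0.3041 0.295 ] yaw 94.92 tz [-0.001  0.002 -1.   ] F [0.4 0.4 0.2] w 0.0644
dist 0.3122 ang 0.21 rows min 7.486303357261311 0.029371758830338067
[[[-0.0326, -0.0057, 0.0105], [-0.0, -0.0, 0.0]], [[-0.0326, -0.0057, 0.0105], [-0.0, -0.0, 0.0]], [[-0.0326, -0.0057, 0.0105], [-0.0, -0.0, 0.0]], [[-0.0326, -0.0057, 0.0105], [-0.0, -0.0, 0.0]], [[-0.0326, -0.0057, 0.0105], [-0.0, -0.0, 0.0]], [[-0.0326, -0.0057, 0.0105], [-0.0, -0.0, 0.0]], [[-0.0326, -0.0057, 0.0105], [-0.0, -0.0, 0.0]], [[-0.0326, -0.0056, 0.0105], [-0.0, -0.0, 0.0]]]
[[[-0.0326, -0.0056, 0.0106], [-0.0, -0.0, 0.0]]]
```

View pics/s7c.png

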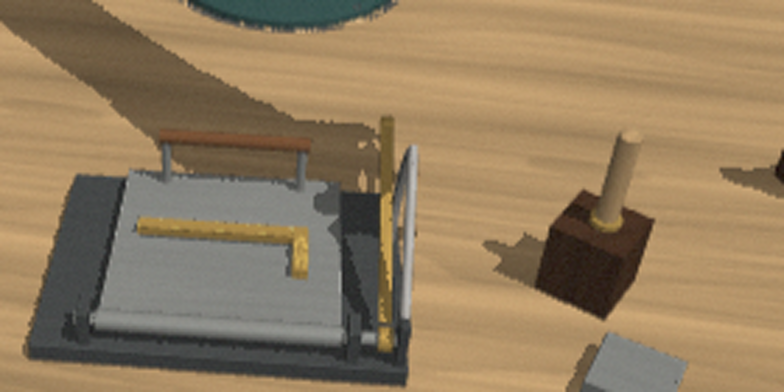

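View pics/wrist7.png

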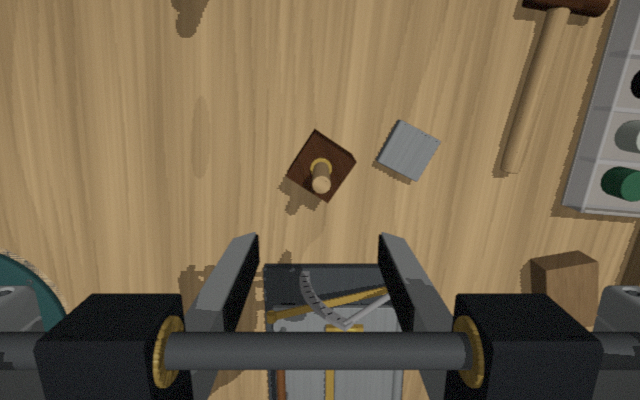

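The burnisher stands seated in its hole, with the collar flush at scene crop (606,222). Next I move to the plate's handle.

Emit:
step_arm([
  [[-0.032,-0.0057,0.002],[0,0,0]],
  [[-0.032,-0.0057,0.004],[0,0,0]],
  [[-0.032,-0.0057,0.006],[0,0,0]],
  [[-0.032,-0.0057,0.008],[0,0,0]],
  [[-0.032,-0.0057,0.012],[0,0,0]],
  [[-0.032,-0.0057,0.014],[0,0,0]],
  [[-0.032,-0.0057,0.016],[0,0,0]],
  [[-0.026,-0.005,0.016],[0,0,0]],
])

```text
time_s: 18.43
ee_pos: [0.4617, 0.0447, 0.2035]
tcp_rot: [-2.105, -2.316, 0.013]
wrist_force: [0.7, -0.5, -0.4]
gripper_width: 0.0645
```

Run:
```python
from h import *
plan([.4666,.0079,.16],Rd(np.radians(94.75)),4)
```

```text
t 18.43 at [0.4617 0.0447 0.2035] yaw 95.47 tz [-0.014  0.002 -1.   ] F [ 0.7 -0.5 -0.4] w 0.0645
dist 0.0571 ang 1.1 rows min 1.370397159116586 0.15411675293046842
[[[-0.0093, 0.0005, 0.0108], [-0.004, -0.001, 0.003]], [[-0.0093, 0.0005, 0.0108], [-0.004, -0.001, 0.003]], [[-0.0093, 0.0005, 0.0108], [-0.004, -0.001, 0.003]], [[-0.0093, 0.0005, 0.0109], [-0.004, -0.001, 0.003]]]
```

Emit:
step_arm([
  [[-0.01,0.001,0.01],[-0.005,-0.001,0.003]],
  [[-0.008,0.001,0.01],[-0.005,-0.001,0.003]],
  [[-0.006,0.001,0.01],[-0.004,-0.001,0.003]],
  [[-0.003,0.0005,0.005],[-0.002,0,0.001]],
  [[0,0,0],[0,0,0]],
  [[0,0,0],[0,0,0]],
])

```text
time_s: 18.93
ee_pos: [0.4596, 0.0091, 0.158]
tcp_rot: [-2.129, -2.297, 0.014]
wrist_force: [-1.1, 0.5, 0.7]
gripper_width: 0.0646
```

Run:
```python
from h import *
plan([.4666,.0079,.11],Rd(np.radians(94.75)),4)
from workcell import vision
for nm in ("wrist","top"):
    c=vision.capture(nm); cv2.imwrite(f"pics/{nm}8.png",c["image"]); np.savez(f"{nm}8.npz",**c)
```

```text
t 18.93 at [0.4596 0.0091 0.158 ] yaw 94.37 tz [-0.013  0.    -1.   ] F [-1.1  0.5  0.7] w 0.0646
dist 0.0485 ang 0.85 rows min 1.1633554337874994 0.11940524187580964
[[[-0.0004, 0.0019, 0.012], [-0.003, -0.0, -0.002]], [[-0.0004, 0.0018, 0.012], [-0.003, -0.0, -0.002]], [[-0.0004, 0.0018, 0.012], [-0.003, -0.0, -0.002]], [[-0.0004, 0.0018, 0.012], [-0.003, -0.0, -0.002]]]
```

View pics/wrist8.png

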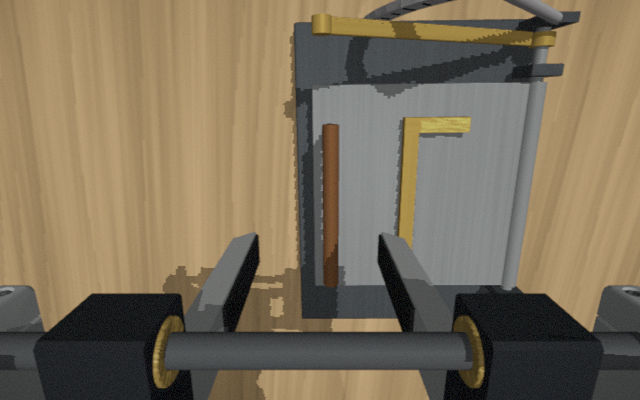

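Emit:
step_arm([
  [[0,0.003,0.01],[-0.005,0,-0.002]],
  [[0,0.003,0.012],[-0.005,0,-0.002]],
  [[0,0.002,0.013],[-0.004,0,-0.002]],
  [[0,0.001,0.01],[-0.002,0,0]],
  [[0,0,0],[0,0,0]],
  [[0,0,0],[0,0,0]],
])

```text
time_s: 19.53
ee_pos: [0.4711, 0.0126, 0.1116]
tcp_rot: [2.119, 2.311, 0.012]
wrist_force: [0.7, 0.7, 0.2]
gripper_width: 0.0641
```

Run:
```python
from h import *
plan([.4666,.0079,.068],Rd(np.radians(94.75)),4)
```

```text
t 19.53 at [0.4711 0.0126 0.1116] yaw 94.98 tz [ 0.009  0.001 -1.   ] F [0.7 0.7 0.2] w 0.0641
dist 0.0441 ang 0.59 rows min 1.057869164357348 0.0819966145213635
[[[-0.0011, -0.0013, 0.0109], [0.002, -0.0, 0.001]], [[-0.0011, -0.0013, 0.0109], [0.002, -0.0, 0.001]], [[-0.0011, -0.0013, 0.0109], [0.002, -0.0, 0.001]], [[-0.0011, -0.0013, 0.0109], [0.002, -0.0, 0.001]]]
```

Emit:
step_arm([
  [[-0.001,-0.0015,0.01],[0.003,0,0.001]],
  [[-0.001,-0.0015,0.01],[0.003,0,0.001]],
  [[-0.001,-0.0015,0.01],[0.002,0,0.001]],
  [[0,0,0.008],[0,0,0]],
  [[0,0,0.002],[0,0,0]],
  [[0,0,0],[0,0,0]],
])

```text
time_s: 20.03
ee_pos: [0.467, 0.009, 0.0681]
tcp_rot: [2.126, 2.312, 0.002]
wrist_force: [0.8, 0.9, -0.1]
gripper_width: 0.0643
```

Run:
```python
from h import *
plan([.4666,.0079,.067],Rd(np.radians(94.75)),2)
from workcell import vision
for nm in ("wrist","scene"):
    c=vision.capture(nm); cv2.imwrite(f"pics/{nm}9.png",c["image"]); np.savez(f"{nm}9.npz",**c)
```

```text
t 20.03 at [0.467  0.009  0.0681] yaw 94.79 tz [ 0.001  0.    -1.   ] F [ 0.8  0.9 -0.1] w 0.0643
dist 0.0016 ang 0.09 rows min 0.03751416121167837 0.012075973773653314
[[[-0.0005, -0.0002, 0.0005], [0.001, -0.0, 0.0]], [[-0.0005, -0.0002, 0.0005], [0.001, -0.0, 0.0]]]
```

View pics/wrist9.png

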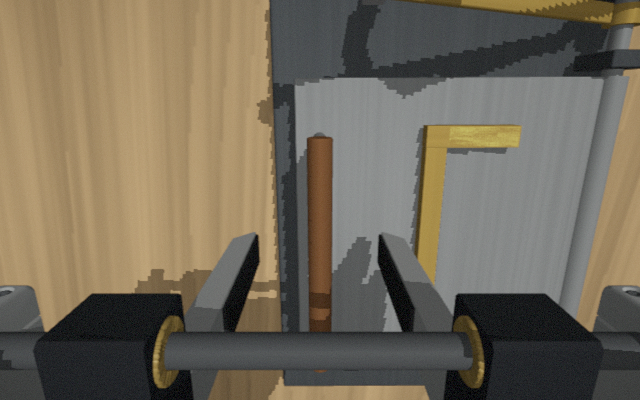

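The bar at column 320 is centred between the fingers. Closing on it.

Emit:
step_arm([
  [[0,0,0.001],[0,0,0]],
  [[0,0,0],[0,0,0]],
  [[0,0,0],[0,0,0]],
  [[0,0,0],[0,0,0]],
  [[0,0,0],[0,0,0]],
  [[0,0,0],[0,0,0]],
  [[0,0,0],[0,0,0]],
  [[0,0,0],[0,0,0]],
], fingers=255, force=40)

```text
time_s: 20.8
ee_pos: [0.4685, 0.009, 0.0692]
tcp_rot: [2.124, 2.309, 0.005]
wrist_force: [-0.6, -0.4, 0.2]
gripper_width: 0.0147
```

Emit:
step_arm([
  [[0,0,0],[0,0,0]],
  [[0,0,0],[0,0,0]],
  [[0,0,0],[0,0,0]],
  [[0,0,0],[0,0,0]],
])

```text
time_s: 21.13
ee_pos: [0.4679, 0.0089, 0.0692]
tcp_rot: [2.125, 2.31, 0.004]
wrist_force: [-1.2, -1.5, 1.2]
gripper_width: 0.0107
```

Run:
```python
from h import *
th=np.linspace(0,.39,17); r=np.hypot(.166,.05);b=np.arctan2(.05,.166)
y=-r*np.cos(th+b); z=r*np.sin(th+b)
for a_,b_ in zip(np.diff(y),np.diff(z)): print(round(a_,4),round(-b_,4))
im=cv2.imread("pics/wrist8.png");cv2.imwrite("pics/w8c.png",cv2.resize(im[0:100,290:590],None,fx=2.6,fy=2.6,interpolation=cv2.INTER_CUBIC))
```

```text
0.0013 -0.004
0.0014 -0.004
0.0015 -0.004
0.0016 -0.0039
0.0017 -0.0039
0.0017 -0.0038
0.0018 -0.0038
0.0019 -0.0038
0.002 -0.0037
0.0021 -0.0037
0.0022 -0.0036
0.0023 -0.0036
0.0024 -0.0035
0.0025 -0.0034
0.0025 -0.0034
0.0026 -0.0033
```

Emit:
step_arm([
  [[0,0.001,-0.004],[0,0,0]],
  [[0,0.0015,-0.004],[0,0,0]],
  [[0,0.0015,-0.004],[0,0,0]],
  [[0,0.0016,-0.004],[0,0,0]],
  [[0,0.0017,-0.004],[0,0,0]],
  [[0,0.0018,-0.0039],[0,0,0]],
])

```text
time_s: 21.63
ee_pos: [0.4773, 0.0097, 0.0944]
tcp_rot: [2.126, 2.311, 0.004]
wrist_force: [2.4, 0.5, -5.8]
gripper_width: 0.0106
```

Run:
```python
from h import *
chk()
plan([.4685,.0079,.08],Rd(np.radians(94.75)),2)
```

```text
plate x,y -0.1552 0.001 z 0.0944 F [ 2.4  0.5 -5.8] tz [ 0.003  0.    -1.   ]
t 21.63 at [0.4773 0.0097 0.0944] yaw 94.78 tz [ 0.003  0.    -1.   ] F [ 2.4  0.5 -5.8] w 0.0106
dist 0.017 ang 0.17 rows min 0.4072305437986727 0.02397075617143647
[[[-0.0005, -0.0045, 0.0072], [0.001, -0.0, 0.0]], [[-0.0005, -0.0045, 0.0072], [0.001, -0.0, 0.0]]]
```

View pics/w8c.png

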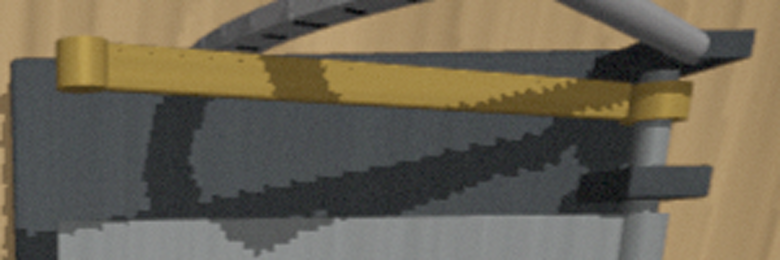

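Emit:
step_arm([
  [[0,0.0018,-0.0038],[0,0,0]],
  [[0,0.0019,-0.0038],[0,0,0]],
  [[0,0.002,-0.0037],[0,0,0]],
  [[0,0.0021,-0.0037],[0,0,0]],
  [[0,0.0022,-0.0036],[0,0,0]],
  [[0,0.0023,-0.0036],[0,0,0]],
])

```text
time_s: 22.13
ee_pos: [0.4911, 0.0109, 0.1193]
tcp_rot: [2.125, 2.31, 0.005]
wrist_force: [5.2, 0.3, -10.2]
gripper_width: 0.0113
```

Run:
```python
from h import *
chk()
from workcell import vision
for nm in ("scene","top"):
    c=vision.capture(nm); cv2.imwrite(f"pics/{nm}10.png",c["image"]); np.savez(f"{nm}10.npz",**c)
im=cv2.imread("pics/scene10.png");cv2.imwrite("pics/s10c.png",cv2.resize(im[110:270,250:410],None,fx=3.7,fy=3.7,interpolation=cv2.INTER_CUBIC))
```

```text
plate x,y -0.1414 0.001 z 0.1193 F [  5.2   0.3 -10.2] tz [ 0.004  0.001 -1.   ]
```

View pics/s10c.png

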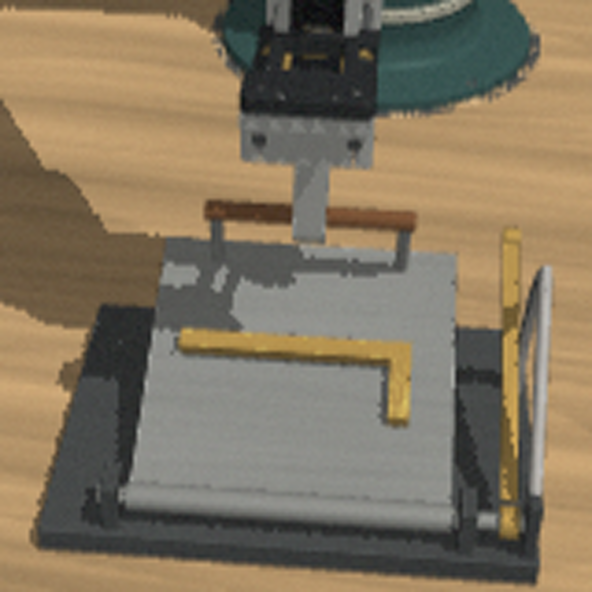

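```bash
cat >> h.py <<'E'
def inv(p):
    x,y,a=np.load("q.npy"); c,s_=np.cos(a),np.sin(a); dx,dy=p[0]-x,p[1]-y; return np.array([c*dx+s_*dy,-s_*dx+c*dy,p[2]-.034])
def Wp(p):
    x,y,a=np.load("q.npy"); c,s_=np.cos(a),np.sin(a); return np.array([x+c*p[0]-s_*p[1],y+s_*p[0]+c*p[1],.034+p[2]])
def rot(p,th): # plate point turned up
    return np.array([p[0]*np.cos(th)+p[2]*np.sin(th),p[1],-p[0]*np.sin(th)+p[2]*np.cos(th)])
def fitth(obs):
    f=lambda t:np.concatenate([proj(c,Wp(rot(np.array(p),t[0])))-uv for c,uv,p in obs])
    r=least_squares(f,[.35]); return r.x[0],f(r.x).round(2)
E
cp=1;python3 - <<'E'
from h import *
s=cam("scene10.npz");sc=lambda x,y:(x/3.7+250-.3,y/3.7+110-.3)
obs=[(s,sc(206,210),(-.166,-.062,.05)),(s,sc(416,220),(-.166,.062,.05))]
print("plate th",fitth(obs))
for yy in (.119,.121): print("arm",yy,fitth([(s,sc(512,236),(-.186,yy,0))]))
t=cam("top0.npz"); s0=cam("scene0.npz")
print("arm2",[fitth([(s0,(666/5+254.6,44/5+164.6),(-.186,yy,0)),(t,(104/5+224.6,476/5+159.6),(-.186,yy,0))]) for yy in (.119,.121,.123)])
w=cam("wrist8.npz")
print("armw",[fitth([(w,(82/2.6+290,62/2.6),(-.186,yy,0))]) for yy in (.119,.121,.123)])
im=cv2.imread("pics/top10.png");cv2.imwrite("pics/t10c.png",cv2.resize(im[150:280,220:380],None,fx=4.8,fy=4.5,interpolation=cv2.INTER_CUBIC))
E
```

```text
plate th (np.float64(0.30581478191760264), array([-0.5 , -0.34, -0.42,  0.39]))
arm 0.119 (np.float64(0.4050396475498122), array([-1.59, -0.34]))
arm 0.121 (np.float64(0.40209126073497126), array([-0.72, -0.16]))
arm2 [(np.float64(0.40122788656590114), array([-1.34, -0.09,  1.15, -0.67])), (np.float64(0.39646641660480647), array([-0.49,  0.18,  0.22, -0.42])), (np.float64(0.3915188110795957), array([ 0.35,  0.45, -0.7 , -0.16]))]
armw [(np.float64(0.4173594864179798), array([3.28, 8.05])), (np.float64(0.40842306481663926), array([2.14, 4.85])), (np.float64(0.3979868420948417), array([0.84, 1.77]))]
```

View pics/t10c.png

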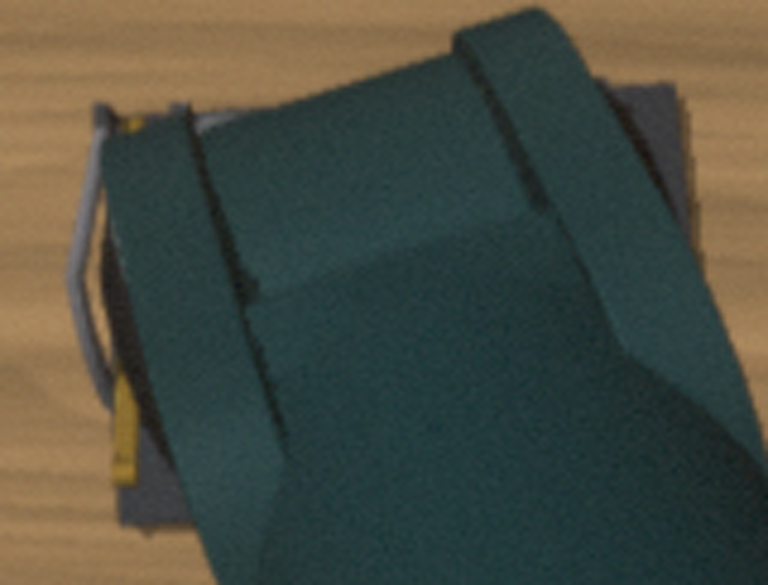

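Emit:
step_arm([
  [[0,0.002,-0.0026],[0,0,0]],
  [[0,0.002,-0.0026],[0,0,0]],
  [[0,0.002,-0.0026],[0,0,0]],
  [[0,0.0018,-0.0022],[0,0,0]],
  [[0,0.001,-0.0012],[0,0,0]],
  [[0,0,0],[0,0,0]],
  [[0,0,0],[0,0,0]],
])

```text
time_s: 22.82
ee_pos: [0.4996, 0.0117, 0.131]
tcp_rot: [2.126, 2.312, 0.002]
wrist_force: [1.5, -0.8, -7.3]
gripper_width: 0.0108
```

Run:
```python
from h import *
chk()
from workcell import vision
for nm in ("scene","wrist"):
    c=vision.capture(nm); cv2.imwrite(f"pics/{nm}11.png",c["image"]); np.savez(f"{nm}11.npz",**c)
im=cv2.imread("pics/scene11.png");cv2.imwrite("pics/s11c.png",cv2.resize(im[150:265,275:415],None,fx=5,fy=5,interpolation=cv2.INTER_CUBIC))
chk()
```

```text
plate x,y -0.1328 0.0011 z 0.131 F [ 1.5 -0.8 -7.3] tz [ 0.001  0.    -1.   ]
plate x,y -0.1329 0.0011 z 0.131 F [ 1.1  0.3 -6.8] tz [ 0.001  0.    -1.   ]
```

View pics/s11c.png

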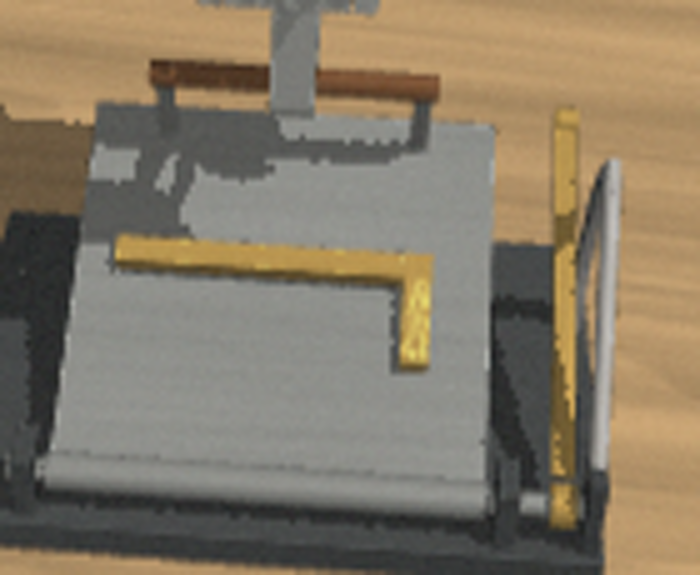

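View pics/wrist11.png

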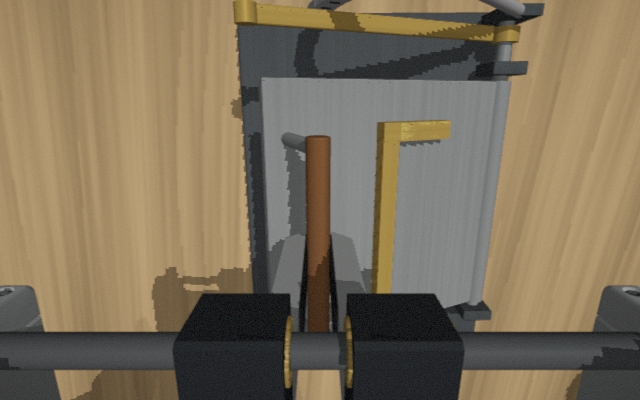

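Run:
```python
from h import *
s=cam("scene11.npz");sc=lambda x,y:(x/5+275-.4,y/5+150-.4); w=cam("wrist11.npz")
print("handle",fitth([(s,sc(150,71),(-.166,-.062,.05)),(s,sc(439,88),(-.166,.062,.05))]))
print("corners",[fitth([(s,sc(98,102),(-X,-.09,.004)),(s,sc(494,125),(-X,.09,.004))]) for X in (.178,.180)])
print("flat scene0 corners",fitth([(cam("scene0.npz"),(583/5+254.6,152/5+164.6),(-.18,.09,.004)),(cam("scene0.npz"),(207/5+254.6,129/5+164.6),(-.18,-.09,.004))]))
print("arm",[fitth([(s,sc(566,112),(-.186,yy,0))]) for yy in (.119,.122)], "arm far end top edge",fitth([(s,sc(567,107),(-.190,.121,.002))]))
print("wrist handle end",fitth([(w,(318,138),(-.166,.062,.055))]),"corner",fitth([(w,(262,79),(-.18,.09,.004))]))
print("wrist arm",[fitth([(w,(245,11),(-.186,yy,0))]) for yy in (.119,.122)])
```

```text
handle (np.float64(0.39217074691245024), array([-0.28, -0.02, -0.33,  0.05]))
corners [(np.float64(0.3963441732762473), array([-0.45, -0.09,  0.14,  0.18])), (np.float64(0.37933800426143777), array([-0.23, -0.11,  0.04,  0.15]))]
flat scene0 corners (np.float64(-0.013889538065945603), array([-0.44,  0.09, -0.39, -0.13]))
arm [(np.float64(0.4367423625226934), array([-1.01, -0.23])), (np.float64(0.4317205932896417), array([0.3 , 0.07]))] arm far end top edge (np.float64(0.41202104143341167), array([-0.42, -0.09]))
wrist handle end (np.float64(0.37432894628397534), array([-0.27,  1.97])) corner (np.float64(0.3930792419196596), array([0.2 , 1.26]))
wrist arm [(np.float64(0.44252969244007), array([6.02, 8.38])), (np.float64(0.4163402573631797), array([3.33, 3.8 ]))]
```

Run:
```python
import cv2,numpy as np
L=[]
for n in ("scene0","scene11"):
    im=cv2.imread(f"pics/{n}.png")[165:195,375:405]
    L.append(cv2.resize(im,None,fx=12,fy=12,interpolation=cv2.INTER_NEAREST))
im=cv2.imread("pics/wrist11.png")[0:40,225:275]; L2=cv2.resize(im,None,fx=12,fy=12,interpolation=cv2.INTER_NEAREST)
im=cv2.imread("pics/top0.png")[240:270,230:260]; L.append(cv2.resize(im,None,fx=12,fy=12,interpolation=cv2.INTER_NEAREST)[:, :])
cv2.imwrite("pics/cmp.png",np.hstack(L)[:,:]) 
a=np.hstack(L); print(a.shape); cv2.imwrite("pics/cmp.png",cv2.resize(a,None,fx=.74,fy=.74,interpolation=cv2.INTER_AREA)); cv2.imwrite("pics/cmpw.png",L2)
```

```text
(360, 1080, 3)
```

View pics/cmp.png

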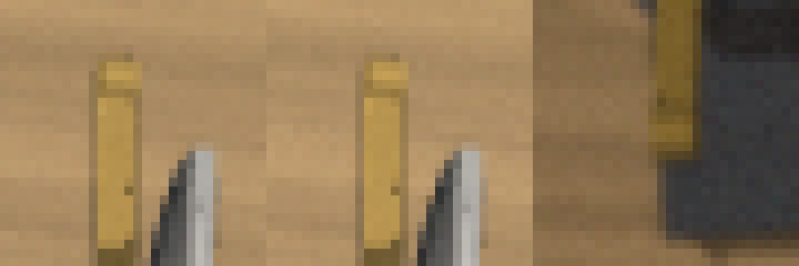

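View pics/cmpw.png

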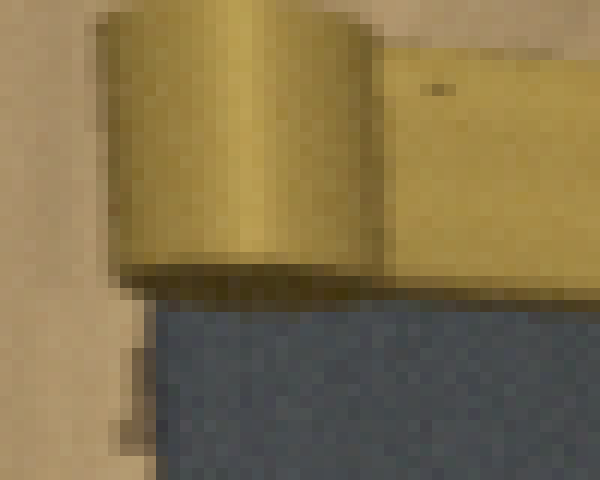

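Run:
```python
from h import *
s=cam("scene11.npz");s0=cam("scene0.npz");t=cam("top0.npz");w=cam("wrist11.npz")
O=[(s,(387.9,173.1)),(t,(245.2,254.7)),(w,(244.6,11.5))]
def run(O):
    f=lambda v:np.concatenate([proj(c,Wp(rot(np.array([-.186,v[1],0]),v[0])))-uv for c,uv in O])
    r=least_squares(f,[.4,.12]); return r.x.round(4),f(r.x).round(2)
print(run(O[:2]),run(O),run(O[:1]),run([O[2]]))
chk()
```

```text
(array([0.3996, 0.122 ]), array([-0.12,  0.37, -0.12, -0.4 ])) (array([0.3838, 0.1245]), array([ 0.85,  1.14, -1.13,  0.28,  1.  ,  0.42])) (array([0.4079, 0.1221]), array([0., 0.])) (array([0.3696, 0.1252]), array([-0.,  0.]))
plate x,y -0.1329 0.0011 z 0.131 F [ 1.1  0.3 -6.8] tz [ 0.001  0.    -1.   ]
```

Emit:
step_arm([
  [[0,0.0004,-0.0005],[0,0,0]],
  [[0,0,0],[0,0,0]],
  [[0,0,0],[0,0,0]],
  [[0,0,0],[0,0,0]],
  [[0,0,0],[0,0,0]],
  [[0,0,0],[0,0,0]],
])

```text
time_s: 23.42
ee_pos: [0.4997, 0.0117, 0.1312]
tcp_rot: [2.127, 2.312, 0.002]
wrist_force: [1.7, -0.4, -8.1]
gripper_width: 0.011
```

Run:
```python
from h import *
from workcell import vision,observe
chk(); c=vision.capture("scene"); cv2.imwrite("pics/s12.png",c["image"]); 
for i in range(6): vision.capture("scene")
chk(); print(np.round(observe()["qvel"],4), observe()["gripper_width"])
```

```text
plate x,y -0.1327 0.001 z 0.1312 F [ 1.7 -0.4 -8.1] tz [ 0.001  0.    -1.   ]
plate x,y -0.1327 0.0011 z 0.1312 F [ 0.7  0.4 -9.4] tz [ 0.001  0.    -1.   ]
[-0.0013 -0.0012  0.0001  0.0022  0.0008  0.0006  0.0005] 0.011093020164727277
```

View pics/s12.png

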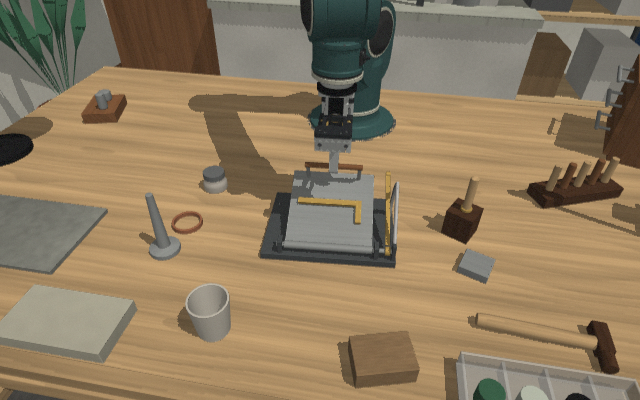

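The plate is held still level with the arm. The burnisher is in its stand at (463,210), and the bystanders and set-arm haven't moved. Handing in.

```bash
python3 -c "
from workcell import workorder; print(workorder.hand_in())"
```

```text
the job is handed in; nothing more can be done
None
```

The job is done and handed in after about 24 s of robot time. No verdict was reported.

- **Seam run:** The burnisher tip went along the foot of the long leg from the inner corner to about 101 mm, about 7 mm from the leg, at roughly 35 mm/s. The vertical press on the wrist read about 4–11 N. The tip trailed the fingers by a few millimetres because of friction.
- **Burnisher:** It went back into its stand without resistance and was released; the last picture shows it upright with its collar on the block.
- **Plate:** I gripped it by the handle bar and swung it up to about 0.39–0.40 rad. The last check showed it held still.
- **Set-arm:** The scene and top cameras put the target angle at about 0.40 rad. The wrist camera disagreed, giving about 0.37 rad for the arm and 0.37–0.39 rad for the plate. Comparing arm and plate within the same view, they differ by about 0.02 rad or less, against the 0.055 rad allowed.
- **Other items:** The set-arm tip was at the same pixels before and after, and the bystanders look unmoved.

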